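# Load a stone slip under the retaining plate of the clamping fixture

### The arm

A 6-joint arm with a two-finger parallel gripper is mounted at the origin on the work surface. World frame = base frame: x ahead of the robot, y to its left, z up, the work surface at z = 0. Lengths are in m, angles in rad, forces in N, time in s.
With the tool pointing down it reaches from about 0.3 to 0.875 m from the base axis. Payload 4.2 kg.
Tool frame: the origin (TCP) lies between the finger pads; the fingertips stand 14 mm ahead of it and the grasp point (between the pads) lies 5 mm behind it; z points along the fingers, y is the line along which they close (so a half turn about z gives the same grasp; the last joint's range is limited). The gripper opens to 85 mm and grips with 20 to 120 N. Pads are 22 mm wide; open, the fingers measure 114 mm over their backs; the gripper's body (76 mm by 85 mm) begins 54 mm behind the grasp point. The pads swing forward as they close: fully open they stand 13 mm farther back than shut.
Start: joints at [-1.365, 0.32, 1.565, -0, 1.257, -0.02], TCP at [0.129, -0.56, 0.245] pointing down, gripper open.
Joint ranges: [-3.11, 3.11], [-0.84, 2.01], [0.21, 2.61], [-1.34, 4.49], [0.05, 2.63], [-2.56, 2.56]. Speed limits (rad/s): [2.57, 2.57, 3.14, 3.14, 3.14, 3.14].

### API

Orientations are given as a unit quaternion [w, x, y, z].
In Python, from station import sense, snapshot, calibration, close_job gives the robot as it stands.
- The arm moves only by the tool play_rows, never from a script. Its argument "series" is one flat list of numbers, 5 for each row, row after row: the shift along the tool's x, y, z in units of 0.2 m (1.0 is 0.2 m), then the turn about the tool's z in units of pi/2 rad (1.0 is pi/2 rad), then the closure, from 0 (fully open) to 1 (shut). In form: [dx, dy, dz, twist, fingers, dx, dy, dz, twist, fingers, ...]. A call has 1 to 5 rows; each row shifts and turns the commanded pose from where the row before left it, along the tool's axes as they then stand; what a row does not reach is not made up. A row lasts 1/8 s, in which the tool goes at most 62.5 mm and 10.7 degrees, less where a joint would pass 70% of its speed; a pose out of reach is approached as far as the arm can. A call with a number of a shift or a turn outside -1 to 1 is refused whole. A call with a gripper value outside its range is refused whole. The fingers move at their own pace and stop on an object; "squeeze" is the grip in N (left out, the last holds). Time passes only in rows, so rows that do not move let the fingers close. It gives the time, the measured TCP pose, the force, the opening and the grip force at its end, in the units of the state.
- sense(): the state, without advancing time (a new reading comes with each control period).
- snapshot(name): name is "side" or "top"; returns the picture (400x640x3 uint8, red, green, blue); there is no depth.
- calibration(name): a dict with "camera_matrix" (3x3 intrinsics, pixels), "R" (3x3) and "t" (3): a world point X has camera coordinates R X + t. Camera axes: x right, y down, z forward; pixel columns grow to the right and rows downward; lengths in m; the calibration is good to about 2 mm. A picture is of the moment at which its call begins. calibration takes no time and is no camera call.
- close_job(): hands the job in; it is judged then, once.
The state is a dict: "t": time; "joint_pos": joint angles; "joint_velocities": joint speeds; "joint_efforts": joint torques, N m; "tool_pos": TCP position; "tcp_rot": TCP orientation; "contact_force": force on the tool from outside, world axes, zero at the start; "wrist_torque": the same for the moment, N m; "grip_width": finger opening in m; "gripper_force": force on a finger pad.
Only numpy, scipy, OpenCV 4.12 (cv2) and the standard library are available. Lean on these libraries where they do the work, as an engineer would, in place of code of your own. Each camera call takes 0.05 s, during which the arm holds its last target. There are 200 camera calls.

### The job

A steel disc is stuck in the tray opening and blocks the lane of the clamping fixture: first nudge it back so that all three discs lie flat in their tray, clear of the lane. Then take the stone slip (the long bar), lay it flat on the fixture's bed in line with the lane, slide it in under the overhanging plate until it is fully home against the back stop, and only then push the keeper fully across in front of it. Leave the other things on the bench where they are.

Things in the scene. Friction and masses are not known exactly. Their poses are not given: they have to be found in the camera images.
- fixture: clamping fixture for stone, fixed to the bench. Origin: underside centre, at bench height. +x is the sliding-in direction (away from the robot, turned up to about 0.2 rad), +y its left. All mm below are in this frame. Flat bed x -150..140, y -125..145, top at z 10. The lane is the strip |y| < 23 along x; it leads to the pocket. In front of the pocket the bed is open on the -y side
- pocket_lip (a point): middle of the front lower edge of the overhanging steel plate that roofs the undercut pocket: fixture x 50, y 0, z 51. Plate and cheeks: x 50..125, z up to 65, cheek inner faces at y = +-23; back stop face at x 110. Low rails (top z 18) at y = +-23..31 for x 28..52, flaring out towards the robot to y = +-34 at x 7
- seat (a point): point on the bed where the centre of the slip's underside lies when fully home: fixture x 60, y 0, z 10; axes as the fixture
- tray_mouth (a point): middle, at bed height, of the 46 mm wide opening from the disc tray to the lane: fixture x -80, y 30.5, z 10. The tray is a shallow part of the bed beside the lane, with 5 mm walls up to z 18: inside it x -125..-30, y 33..135
- guard_edge (a point): middle of the upper edge of the clear plastic splash guard: fixture x -10, y 0, z 175. The 4 mm sheet (dark frame, y -75..75) leans out over the pocket, from x 85, z 65 up to this edge. An upright tool cannot follow the slip home below it; one leaning back to the robot by 30 to 45 degrees (fingers pointing forwards and down) can
- keeper (a joint): sliding keeper, a dark steel bar 20 x 80 x 12 mm (x, y, z) on the bed that slides along the fixture's +y across the lane, just in front of the seated slip (it covers fixture x -15..5, z 11..23). Value in m: 0 = fully drawn back (bar end at y -40), 0.066 = fully closed (bar end at y +26). Starts at 0 to 0.012; moves against about 1.5 N of friction and stays where it is left
- keeper_knob (a point): top centre of the keeper's upright black knob: 18 mm diameter, 19 mm tall, z 23 to 42 mm above the bench; at fixture x -5, y = -108 mm + keeper value; moves with the keeper
- slip: the stone slip: grey limestone bar 100 x 40 x 36 mm (its own x, y, z), about 0.36 kg, lying on the bench on its 40 mm wide face. Origin at the centre of its underside, x along its length. Its two ends are alike. When home its front end lies at fixture x 10, so 40 mm of it stay outside the roof
- disc0: loose flat steel disc, diameter 40 mm, 12 mm thick, 0.11 kg; origin at the centre of its underside. One of three alike: at the start one of the three (any of them) stands half out of the tray opening into the lane, the other two lie side by side behind it in the tray
- disc1: loose flat steel disc, diameter 40 mm, 12 mm thick, 0.11 kg; origin at the centre of its underside. One of three alike: at the start one of the three (any of them) stands half out of the tray opening into the lane, the other two lie side by side behind it in the tray
- disc2: loose flat steel disc, diameter 40 mm, 12 mm thick, 0.11 kg; origin at the centre of its underside. One of three alike: at the start one of the three (any of them) stands half out of the tray opening into the lane, the other two lie side by side behind it in the tray
- offcut: bystander: square grey limestone offcut 70 x 70 x 24 mm, too wide for the pocket; origin at the centre of its underside. It and the slip may lie in either of two places on the robot's right
- tile: bystander: marble tile 85 x 85 x 18 mm; origin centre of underside
- hammer: bystander: mason's hammer, about 290 x 130 x 52 mm, handle to its -x; origin under its middle
- chisel: bystander: steel chisel 215 mm long, 20 mm thick, along its x; origin under its middle
- brush: bystander: brush lying along its x; origin on its underside
- spray: bystander: blue bottle, 64 mm diameter, 190 mm tall, standing; origin centre of underside
- tape: bystander: roll of tape, 90 mm diameter, 22 mm tall, lying flat; origin centre of underside

How it is judged:
By the outcome, as a careful person would: the job done as asked, in the order asked, and still so for the second after the job is handed in, with the robot touching nothing.
It also fails if it takes over 72 s, if anything falls off the work surface, if the arm or the gripper's body presses on something with over 40 N, if the wrist force passes 120 N, or if a joint passes its speed limit or range.

## Working session

There is one attempt and no reset: what is moved stays moved. The work goes in short steps, Python scripts to look and compute and a tool call to move; the robot and the scene stay as the last step left them, time stands still between calls to the robot, and variables do not carry over. Pictures are saved under pics/ and viewed, at most 10 in all, crops included, and the job is handed in when it is done.

Besides the shell and the picture viewer there is one more tool, called after "Request:" in YAML: its name, and indented under it one key for each argument. play_rows: Moves the arm, as the interface text tells. Its arguments: {"type":"object","properties":{"series":{"type":"array","items":{"type":"number","minimum":-1,"maximum":1}},"squeeze":{"type":"number"}},"required":["series"]}

```bash
ls; mkdir -p pics; python3 - <<'E'
from station import *
import cv2
for n in("top","side"):
    cv2.imwrite(f"pics/{n}0.png",snapshot(n)[:,:,::-1]); c=calibration(n); print(n,c)
print(sense())
E
```

```text
pics
top {'camera_matrix': array([[386.90036446,   0.        , 317.44438281],
       [  0.        , 386.90036446, 200.28379178],
       [  0.        ,   0.        ,   1.        ]]), 'R': array([[ 0.03043207, -0.99953254, -0.00293023],
       [-0.99740279, -0.0301755 , -0.06539966],
       [ 0.06528066,  0.00491286, -0.99785485]]), 't': array([0.01901748, 0.51288022, 1.22011188])}
side {'camera_matrix': array([[471.68205766,   0.        , 319.84396818],
       [  0.        , 471.68205766, 205.56438794],
       [  0.        ,   0.        ,   1.        ]]), 'R': array([[ 0.99800602, -0.06052157, -0.01791976],
       [-0.05072395, -0.60006154, -0.79834405],
       [ 0.03756408,  0.79766114, -0.60193492]]), 't': array([-0.49007611,  0.15426746,  1.59597343])}
{'t': 0.1, 'joint_pos': array([-1.36498078e+00,  3.20241884e-01,  1.56559288e+00, -1.44988365e-06,
        1.25740053e+00, -1.99740096e-02]), 'joint_velocities': array([ 1.49448245e-03, -1.88473876e-04, -3.07821926e-03,  6.95867188e-05,
        1.37632970e-03,  6.72009802e-04]), 'joint_efforts': array([ 1.79848303e-04, -4.16410410e+01, -2.34704071e+01,  1.13650691e-05,
        4.85114739e-03, -1.16816167e-06]), 'tool_pos': array([ 0.12865781, -0.55999092,  0.24454441]), 'tcp_rot': array([-8.17713262e-04,  9.93633790e-01,  1.12655304e-01, -7.68944223e-05]), 'contact_force': array([ 0.05886372, -0.17349357, -0.16945535]), 'wrist_torque': array([ 0.00182809, -0.05749663, -0.00910963]), 'gripper_force': 0.0, 'grip_width': 0.08546830878819688}
```

View pics/top0.png

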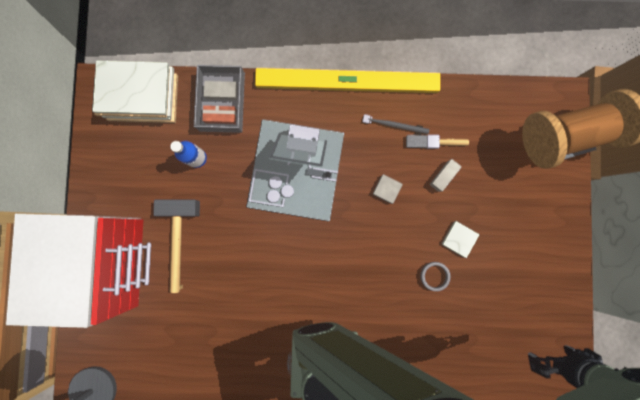

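View pics/side0.png

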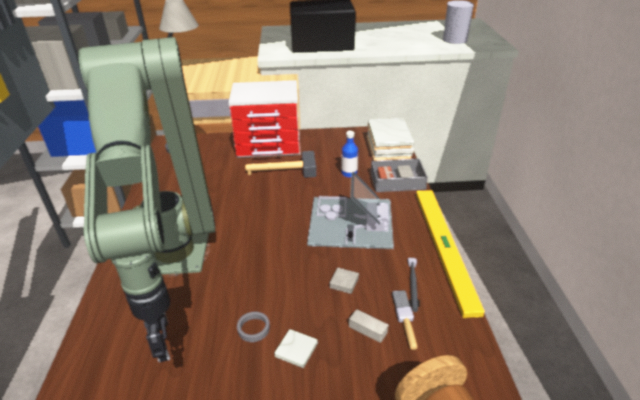

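The top view shows the fixture around (297,170), with its sheet and pocket at (302,140), the discs near (275,188), the keeper knob near (325,175), the slip at (447,176) and the offcut at (388,188). The side view shows the fixture at (351,222) and the slip at (369,325). I'll zoom in on the top view.

```bash
cat > h.py <<'E'
from station import *
import numpy as np, cv2
from scipy.spatial.transform import Rotation as Ro
def ray(n,uv,z):
    c=calibration(n); uv=np.atleast_2d(uv).astype(float)
    d=np.c_[uv,np.ones(len(uv))]@np.linalg.inv(c["camera_matrix"]).T@c["R"]
    o=-c["R"].T@c["t"]
    return o+d*((z-o[2])/d[:,2])[:,None]
def proj(n,X):
    c=calibration(n); p=(np.atleast_2d(X)@c["R"].T+c["t"])@c["camera_matrix"].T
    return p[:,:2]/p[:,2:]
E
python3 - <<'E'
from h import *
t=cv2.imread("pics/top0.png"); s=cv2.imread("pics/side0.png")
for p in [(150,255),(210,260),(215,335),(178,440),(185,388),(160,270)]: print(p,t[p])
a=cv2.resize(t[112:228,238:358],None,fx=5,fy=5,interpolation=cv2.INTER_CUBIC)
cv2.imwrite("pics/a.png",a)
b=cv2.resize(s[185:260,295:405],None,fx=7,fy=7,interpolation=cv2.INTER_CUBIC)
cv2.imwrite("pics/b.png",b)
E
```

```text
(150, 255) [ 59  75 110]
(210, 260) [ 72  87 119]
(215, 335) [ 55  77 120]
(178, 440) [182 196 203]
(185, 388) [176 190 197]
(160, 270) [ 99 100  95]
```

View pics/a.png

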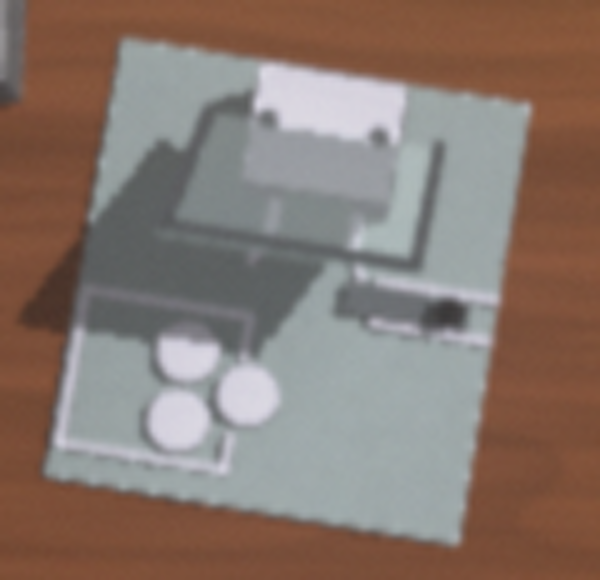

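View pics/b.png

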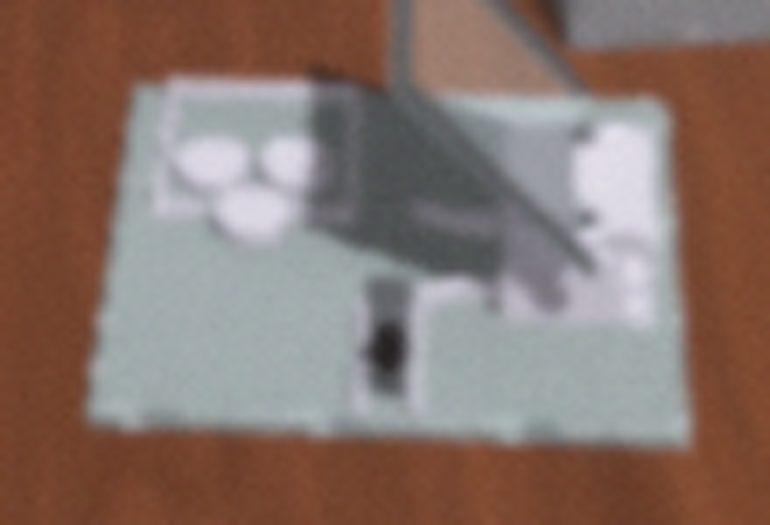

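The crops show the bed's corners in the top crop at (122,38), (531,104), (461,545) and (45,476). The discs are at (187,350), (178,420) and, sticking out of the opening, (247,393). The black knob is at (446,314). I'll fit these numerically.

```bash
cat >> h.py <<'E'
def rigid(A,B):
    a,b=A-A.mean(0),B-B.mean(0); th=np.arctan2((a[:,0]*b[:,1]-a[:,1]*b[:,0]).sum(),(a*b).sum())
    R=np.array([[np.cos(th),-np.sin(th)],[np.sin(th),np.cos(th)]]); return th,B.mean(0)-R@A.mean(0),R
E
python3 - <<'E'
from h import *
t=cv2.imread("pics/top0.png");s=cv2.imread("pics/side0.png")
def big(im,x0,y0,x1,y1,f=8): return cv2.resize(im[y0:y1,x0:x1],None,fx=f,fy=f,interpolation=cv2.INTER_CUBIC)
def un(p,x0,y0,f=8): return (np.asarray(p,float)+.5)/f-.5+[x0,y0]
C=np.array([[140,145],[140,-125],[-150,-125],[-150,145]])/1e3
def quad(c):
    h=cv2.convexHull(c); e=5
    while len(q:=cv2.approxPolyDP(h,e,True))>4: e+=1
    q=q[:,0].astype(float); pts=c[:,0].astype(float); L=[]
    for i in range(len(q)):   # refine: line fits to hull pts near each side
        a,b=q[i],q[(i+1)%len(q)]; d=(b-a)/np.linalg.norm(b-a); n=np.array([-d[1],d[0]])
        k=(abs((pts-a)@n)<8)&((pts-a)@d>15)&((pts-b)@d<-15)
        vx,vy,x,y=cv2.fitLine(pts[k].astype(np.float32),cv2.DIST_HUBER,0,.01,.01).ravel(); L.append((x,y,vx,vy))
    out=[]
    for i in range(len(q)):
        p,r=L[i-1],L[i]; M=np.array([[p[2],-r[2]],[p[3],-r[3]]]); k=np.linalg.solve(M,[r[0]-p[0],r[1]-p[1]]); out.append([p[0]+k[0]*p[2],p[1]+k[0]*p[3]])
    return np.array(out)
def cont(b,m):
    m=cv2.morphologyEx(m.astype(np.uint8)*255,cv2.MORPH_OPEN,np.ones((5,5)))
    return sorted(cv2.findContours(m,0,cv2.CHAIN_APPROX_NONE)[0],key=cv2.contourArea)[::-1]
def order(w): # match corners to C order
    a=w-w.mean(0); return np.array([w[np.argmax(a@v)] for v in ([1,1],[1,-1],[-1,-1],[-1,1])])
for n,im,bx in(("top",t,(240,112,356,228)),("side",s,(300,190,402,256))):
    b=big(im,*bx); r=b.astype(int); m=(r[:,:,2]-r[:,:,0])<18
    if n=="side":m=(r[:,:,2]-r[:,:,0])<10
    q=un(quad(cont(b,m)[0]),bx[0],bx[1]); print(n,q.round(1).tolist())
    w=order(ray(n,q,.010)[:,:2]); th,o,R=rigid(C,w); print(n,th,o,"res mm",((w-(C@R.T+o))*1e3).round(1).tolist())
    if n=="top": TH,O,RR=th,o,R
fx=lambda p:((p[:,:2]-O)@RR*1e3).round(1).tolist()
for n,im,bx in(("top",t,(262,170,300,206)),("side",s,(316,200,345,222))):
    b=big(im,*bx); 
    g=b.min(2); print(n,[(un(cv2.minEnclosingCircle(c)[0],bx[0],bx[1]).round(1).tolist(),round(cv2.minEnclosingCircle(c)[1]/8,1)) for c in cont(b,g>205)[:4]])
for n,im,bx in(("top",t,(300,160,345,185)),("side",s,(340,220,360,250))):
    b=big(im,*bx); c=cont(b,b.max(2)<70)[0]; m=cv2.moments(c); p=un((m["m10"]/m["m00"],m["m01"]/m["m00"]),bx[0],bx[1]); print("knob",n,p,cv2.contourArea(c)/64,fx(ray(n,p,.040)))
for n,im,bx in(("top",t,(425,150,470,200)),("side",s,(340,305,400,348))):
    b=big(im,*bx); r=b.astype(int); 
    c=cont(b,(r[:,:,2]-r[:,:,0]<35))[0]; print("slip",n,un(cv2.boxPoints(cv2.minAreaRect(c)),bx[0],bx[1]).round(1).tolist())
    c=cont(b,(b.min(2)>170))[0]; q=un(cv2.boxPoints(cv2.minAreaRect(c)),bx[0],bx[1]); w=ray(n,q,.036)[:,:2]; print("bright",q.round(1).tolist(),w.round(4).tolist(),np.linalg.norm(np.diff(w,axis=0),axis=1),w.mean(0))
E
```

```text
top [[261.6, 119.1], [343.5, 132.6], [329.1, 220.7], [246.0, 206.9]]
top -0.13457512348979622 [0.61357265 0.09944192] res mm [[0.5, 0.2], [-0.1, -0.0], [-0.2, -0.3], [-0.2, 0.2]]
side [[389.2, 199.4], [392.5, 247.9], [307.0, 244.7], [314.0, 197.0]]
side -0.13749112115136986 [0.61124839 0.09138393] res mm [[-1.2, 2.3], [-1.8, -2.0], [1.3, -2.8], [1.8, 2.5]]
top [([287.3, 190.5], 5.3), ([273.4, 195.4], 5.2), ([275.3, 182.2], 5.0), ([282.0, 205.3], 0.3)]
side [([330.8, 214.2], 4.3), ([324.9, 207.1], 4.1), ([335.3, 207.4], 2.7)]
knob top [326.87637442 174.26716821] 13.5 [[-7.5, -94.0]]
knob side [349.90029872 234.37150468] 21.140625 [[-6.3, -109.1]]
slip top [[426.9, 184.1], [449.2, 156.7], [461.7, 166.9], [439.4, 194.2]]
bright [[433.1, 182.6], [451.3, 159.1], [460.8, 166.4], [442.6, 189.9]] [[0.5777, -0.3285], [0.6542, -0.3852], [0.6317, -0.4152], [0.5555, -0.3584]] [0.09518278 0.03747255 0.09505732] [ 0.60478691 -0.37183339]
slip side [[345.0, 324.8], [353.6, 307.4], [389.7, 325.3], [381.1, 342.7]]
bright [[349.8, 320.1], [355.1, 309.1], [387.5, 324.7], [382.2, 335.7]] [[0.5526, -0.3652], [0.5719, -0.3275], [0.6533, -0.3885], [0.6329, -0.4236]] [0.0424019  0.10177556 0.0406591 ] [ 0.60267519 -0.37618878]
```

```bash
cat >> h.py <<'E'
TH=-0.1346; O=np.array([.6136,.0994]); RF=np.array([[np.cos(TH),-np.sin(TH)],[np.sin(TH),np.cos(TH)]])
def W(x,y,z): return np.r_[O+RF@[x/1e3,y/1e3],z/1e3]
def F(p): return np.r_[(np.asarray(p)[:2]-O)@RF*1e3,p[2]*1e3]
def plan(target,yaw=None,state=None):
    """rows (units) from current measured pose to target; twist first to a world yaw of tool x, upright tool"""
    s=state or sense(); w,x,y,z=s["tcp_rot"]; R=Ro.from_quat([x,y,z,w])
    tx=R.as_matrix()[:,0]; cur=np.arctan2(tx[1],tx[0]); tw=0
    if yaw is not None: tw=-(((yaw-cur)+np.pi)%(2*np.pi)-np.pi)
    R2=R*Ro.from_rotvec([0,0,tw]); d=np.asarray(target)-s["tool_pos"]
    print("yaw now %.3f twist %.3f units (rows>=%.1f)"%(cur,tw/(np.pi/2),abs(np.degrees(tw))/10.7), "shift after twist, units",(R2.inv().apply(d)/.2).round(3),"now-frame",(R.inv().apply(d)/.2).round(3),"mm",(d*1e3).round())
def st():
    s=sense(); f=F(s["tool_pos"]); w,x,y,z=s["tcp_rot"]; M=Ro.from_quat([x,y,z,w]).as_matrix()
    print("t%.2f"%s["t"],"fix",f.round(1),"tcp",s["tool_pos"].round(4),"x",M[:,0].round(3),"z",M[:,2].round(3),"F",s["contact_force"].round(1),"w",round(s["grip_width"],4),"g",round(s["gripper_force"],1),"q",s["joint_pos"].round(2))
E
python3 - <<'E'
from h import *
for p in([287.3,190.5],[273.4,195.4],[275.3,182.2]): print(F(ray("top",p,.022)[0]).round(1))
for p in([330.8,214.2],[324.9,207.1]): print("side",F(ray("side",p,.022)[0]).round(1))
print(F([.604,-.374,0]))
plan(W(-80,-30,80),TH)
E
```

```text
[-77.2  22.   22. ]
[-99.9  63.1  22. ]
[-57.2  64.4  22. ]
side [-78.   20.5  22. ]
side [-102.1   61.8   22. ]
[  54.01424222 -470.40640051    0.        ]
yaw now 0.226 twist 0.229 units (rows>=1.9) shift after twist, units [ 1.561 -3.441  0.827] now-frame [ 2.674 -2.67   0.827] mm [ 402.  640. -165.]
```

Request:
play_rows:
  series: [0, 0, 0, 0.115, 1, 0, 0, 0, 0.115, 1, 0.12, -0.265, 0, 0, 1, 0.12, -0.265, 0, 0, 1, 0.12, -0.265, 0, 0, 1]
  squeeze: 60

```text
t: 0.72
tool_pos: [0.2221, -0.4109, 0.2449]
tcp_rot: [-0.0, 0.998, -0.068, -0.0]
contact_force: [0.8, 0.1, 0.0]
grip_width: 0.0
gripper_force: 0.0
```

Request:
play_rows:
  series: [0.12, -0.265, 0, 0, 1, 0.12, -0.265, 0, 0, 1, 0.12, -0.265, 0, 0, 1, 0.12, -0.265, 0, 0, 1, 0.12, -0.265, 0, 0, 1]

```text
t: 1.35
tool_pos: [0.3768, -0.1645, 0.2452]
tcp_rot: [0.0, 0.998, -0.068, 0.0]
contact_force: [0.2, -0.1, 0.5]
grip_width: 0.0004
gripper_force: 0.0
```

Request:
play_rows:
  series: [0.12, -0.265, 0, 0, 1, 0.12, -0.265, 0, 0, 1, 0.12, -0.265, 0, 0, 1, 0.12, -0.265, 0.2, 0, 1, 0, 0, 0.2, 0, 1]

```text
t: 1.98
tool_pos: [0.4985, 0.0281, 0.169]
tcp_rot: [-0.0, 0.998, -0.065, 0.001]
contact_force: [0.3, -1.2, -0.2]
grip_width: 0.0
gripper_force: 0.0
```

```bash
python3 -c "
from h import *
st(); plan(W(-78,-25,28.5),TH)"
```

```text
t1.98 fix [-104.5  -86.1  169. ] tcp [0.4985 0.0281 0.169 ] x [ 0.991 -0.131  0.003] z [ 0.003  0.001 -1.   ] F [ 0.3 -1.2 -0.2] w 0.0 g 0.0 q [0.03 0.27 1.85 0.   1.02 1.73]
yaw now -0.131 twist 0.002 units (rows>=0.0) shift after twist, units [ 0.131 -0.305  0.703] now-frame [ 0.132 -0.304  0.703] mm [  34.   57. -141.]
```

Request:
play_rows:
  series: [0.13, -0.28, 0.05, 0, 1, 0, 0, 0.25, 0, 1, 0, 0, 0.25, 0, 1, 0, 0, 0.13, 0, 1, 0, 0, 0.0, 0, 1]

```text
t: 2.6
tool_pos: [0.528, 0.0769, 0.0318]
tcp_rot: [0.001, 0.998, -0.068, -0.003]
contact_force: [-0.6, 0.2, -0.4]
grip_width: -0.0001
gripper_force: 0.0
```

```bash
python3 -c "
from h import *
st(); plan(W(-78,-25,28.5),TH)"
```

```text
t2.60 fix [-81.8 -33.7  31.8] tcp [0.528  0.0769 0.0318] x [ 0.991 -0.135 -0.005] z [-0.006 -0.001 -1.   ] F [-0.6  0.2 -0.4] w -0.0001 g 0.0 q [ 0.12  0.49  1.93 -0.    0.74  1.83]
yaw now -0.135 twist -0.000 units (rows>=0.0) shift after twist, units [ 0.019 -0.044  0.016] now-frame [ 0.019 -0.044  0.016] mm [ 5.  8. -3.]
```

Request:
play_rows:
  series: [0.015, -0.06, 0.014, 0, 1, 0, -0.05, 0, 0, 1, 0, -0.05, 0, 0, 1, 0, -0.05, 0, 0, 1, 0, -0.05, 0, 0, 1]

```text
t: 3.22
tool_pos: [0.5399, 0.1287, 0.0315]
tcp_rot: [0.0, 0.998, -0.067, 0.0]
contact_force: [-0.3, -2.5, 1.5]
grip_width: 0.0001
gripper_force: 1.1
```

```bash
python3 -c "
from h import *
st(); plan(W(-79,25,28.5),TH)"
```

```text
t3.23 fix [-77.   19.1  31.5] tcp [0.5399 0.1287 0.0315] x [ 0.991 -0.134  0.001] z [ 0.    -0.001 -1.   ] F [-0.3 -2.5  1.5] w 0.0001 g 1.1 q [ 0.21  0.51  1.88 -0.    0.75  1.92]
yaw now -0.135 twist -0.000 units (rows>=0.0) shift after twist, units [-0.01  -0.029  0.015] now-frame [-0.01  -0.029  0.015] mm [-1.  6. -3.]
```

Request:
play_rows:
  series: [-0.01, -0.035, 0, 0, 1, 0, 0, 0, 0, 1, 0, 0.2, 0, 0, 1, 0, 0, -0.25, 0, 1, 0, 0, -0.3, 0, 1]

```text
t: 3.85
tool_pos: [0.5323, 0.0958, 0.1411]
tcp_rot: [0.0, 0.998, -0.068, -0.002]
contact_force: [0.7, -0.3, -0.3]
grip_width: 0.0001
gripper_force: 0.0
```

Request:
play_rows:
  series: [-0.1, 0.28, -0.3, 0, 0, -0.1, 0.28, 0, 0, 0, 0, 0.3, 0, 0, 0]

```text
t: 4.22
tool_pos: [0.4764, -0.0557, 0.1862]
tcp_rot: [-0.0, 0.998, -0.067, 0.001]
contact_force: [0.2, -0.6, -0.6]
grip_width: 0.0544
gripper_force: 0.0
```

```bash
python3 - <<'E'
from h import *
st()
im=snapshot("top")[:,:,::-1]; cv2.imwrite("pics/top1.png",im)
cv2.imwrite("pics/c.png",cv2.resize(im[112:228,238:358],None,fx=5,fy=5,interpolation=cv2.INTER_CUBIC))
b=cv2.resize(im[160:206,250:300],None,fx=8,fy=8,interpolation=cv2.INTER_CUBIC)
for c in cv2.findContours((b.min(2)>205).astype(np.uint8),0,1)[0]:
    if cv2.contourArea(c)>1500:
        p,r=cv2.minEnclosingCircle(c); p=(np.array(p)+.5)/8-.5+[250,160]; print(p.round(1),r/8,F(ray("top",p,.022)[0]).round(1))
plan([.604,-.374,.14],-.638)
E
```

```text
t4.22 fix [-115.2 -172.1  186.2] tcp [ 0.4764 -0.0557  0.1862] x [ 0.991 -0.134  0.001] z [ 0.001  0.001 -1.   ] F [ 0.2 -0.6 -0.6] w 0.0544 g 0.0 q [-0.14  0.22  1.87  0.    1.05  1.56]
[268.5 195.8] 5.201886177062988 [-103.6   78.3   22. ]
[279.2 189. ] 5.188089370727539 [-76.6  48.4  22. ]
[271.3 180.9] 4.428700923919678 [-55.1  77.7  22. ]
yaw now -0.138 twist 0.318 units (rows>=2.7) shift after twist, units [1.443 0.869 0.237] now-frame [0.85  1.454 0.237] mm [ 128. -312.  -46.]
```

View pics/c.png

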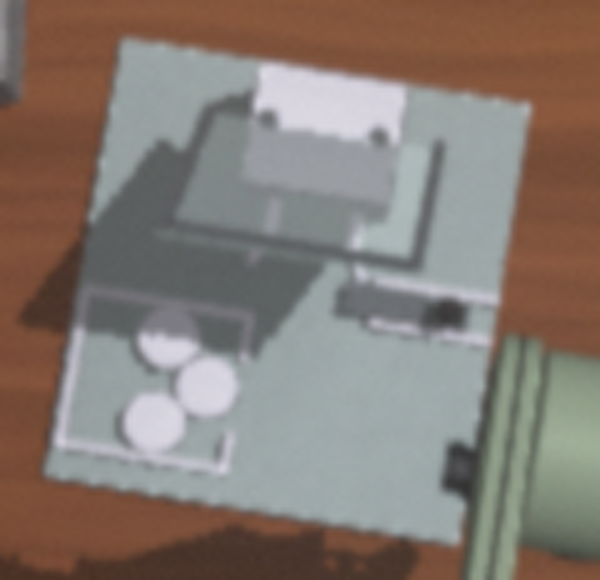

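The top crop shows the blocking disc now at (207,387), fixture y ≈ 48. Its edge is still inside the opening, so it needs one more push of about 8 mm.

```bash
python3 -c "
from h import *
plan(W(-79,-15,31),TH)"
```

```text
yaw now -0.138 twist -0.002 units (rows>=0.0) shift after twist, units [ 0.18  -0.822  0.771] now-frame [ 0.177 -0.823  0.771] mm [  58.  157. -155.]
```

Request:
play_rows:
  series: [0.06, -0.274, 0, 0, 1, 0.06, -0.274, 0, 0, 1, 0.06, -0.274, 0.1, 0, 1, 0, 0, 0.28, 0, 1, 0, 0, 0.28, 0, 1]

```text
t: 4.9
tool_pos: [0.5358, 0.1044, 0.0522]
tcp_rot: [-0.0, 0.998, -0.067, 0.001]
contact_force: [1.4, -0.4, -0.7]
grip_width: 0.0002
gripper_force: 0.0
```

Request:
play_rows:
  series: [0, 0, 0.1, 0, 1, 0, 0, 0, 0, 1]

```text
t: 5.15
tool_pos: [0.5341, 0.103, 0.0317]
tcp_rot: [0.0, 0.998, -0.068, -0.002]
contact_force: [0.8, -0.2, 0.0]
grip_width: -0.0001
gripper_force: 0.0
```

```bash
python3 -c "
from h import *
st();plan(W(-79,33,28),TH)"
```

```text
t5.15 fix [-79.2  -7.1  31.7] tcp [0.5341 0.103  0.0317] x [ 0.991 -0.135 -0.004] z [-0.004 -0.    -1.   ] F [ 0.8 -0.2  0. ] w -0.0001 g 0.0 q [0.17 0.5  1.9  0.   0.75 1.88]
yaw now -0.136 twist -0.001 units (rows>=0.0) shift after twist, units [ 0.001 -0.2    0.018] now-frame [ 0.001 -0.2    0.018] mm [ 6. 40. -4.]
```

Request:
play_rows:
  series: [0, -0.06, 0.015, 0, 1, 0, -0.05, 0, 0, 1, 0, -0.05, 0, 0, 1, 0, -0.04, 0, 0, 1, 0, 0, 0, 0, 1]

```text
t: 5.78
tool_pos: [0.5396, 0.1373, 0.0313]
tcp_rot: [0.005, 0.998, -0.065, -0.001]
contact_force: [-2.1, -21.6, 7.8]
grip_width: -0.0002
gripper_force: 11.4
```

```bash
python3 -c "
from h import *
st();plan(W(-79,33,28),TH)"
```

```text
t5.78 fix [-78.4  27.6  31.3] tcp [0.5396 0.1373 0.0313] x [ 0.992 -0.13  -0.002] z [-0.003 -0.01  -1.   ] F [ -2.1 -21.6   7.8] w -0.0002 g 11.4 q [ 0.23  0.51  1.87 -0.01  0.76  1.94]
yaw now -0.130 twist 0.003 units (rows>=0.0) shift after twist, units [-0.003 -0.027  0.016] now-frame [-0.003 -0.027  0.016] mm [ 0.  5. -3.]
```

Request:
play_rows:
  series: [0, 0.2, 0, 0, 1, 0, 0, -0.3, 0, 1, -0.1, 0.28, -0.3, 0, 1, -0.1, 0.28, 0, 0, 1, 0, 0.3, 0, 0, 1]

```text
t: 6.4
tool_pos: [0.4788, -0.0491, 0.1363]
tcp_rot: [0.0, 0.998, -0.067, 0.001]
contact_force: [1.7, 0.5, -0.2]
grip_width: 0.0002
gripper_force: 0.0
```

```bash
cat > look.py <<'E'
from h import *
import sys
st(); k=sys.argv[1]
im=snapshot("top")[:,:,::-1]; sd=snapshot("side")[:,:,::-1]
a=cv2.resize(im[112:228,238:358],None,fx=4,fy=4,interpolation=cv2.INTER_CUBIC)[:464]
b=cv2.resize(sd[185:260,305:365],None,fx=5,fy=5,interpolation=cv2.INTER_CUBIC); b=cv2.copyMakeBorder(b,0,464-len(b),0,0,0)
cv2.imwrite(f"pics/{k}.png",np.hstack([a,b]))
b=cv2.resize(im[160:206,250:300],None,fx=8,fy=8,interpolation=cv2.INTER_CUBIC)
for c in cv2.findContours((b.min(2)>205).astype(np.uint8),0,1)[0]:
    if cv2.contourArea(c)>1500:
        p,r=cv2.minEnclosingCircle(c); p=(np.array(p)+.5)/8-.5+[250,160]; print(p.round(1),round(r/8,1),F(ray("top",p,.022)[0]).round(1))
E
python3 look.py d
```

```text
t6.40 fix [-113.6 -165.3  136.3] tcp [ 0.4788 -0.0491  0.1363] x [ 0.991 -0.133  0.002] z [ 0.002 -0.    -1.   ] F [ 1.7  0.5 -0.2] w 0.0002 g 0.0 q [-0.13  0.28  1.94  0.    0.93  1.58]
[268.2 195.8] 5.2 [-103.8   79.1   22. ]
[278.5 188.6] 5.3 [-75.9  50.8  22. ]
[271.  180.9] 4.6 [-55.3  78.7  22. ]
```

View pics/d.png

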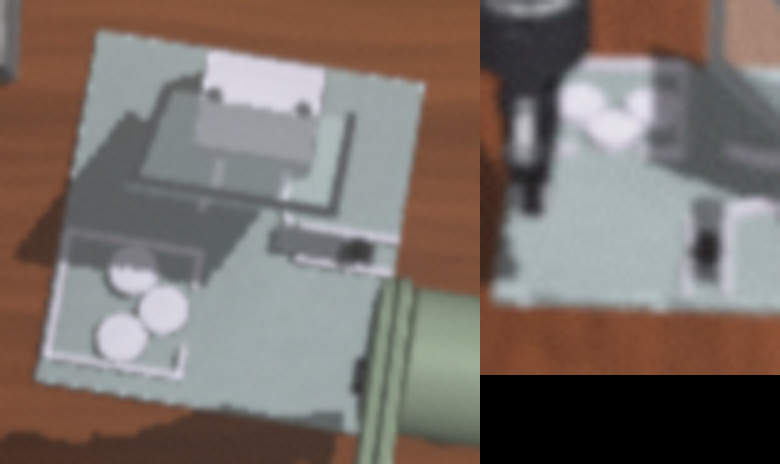

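The crop shows the disc at fixture y ≈ 51, pressed against the two others, which are pinned by the tray's side walls. I'll push on a little harder, in small checked steps.

Request:
play_rows:
  series: [0.06, -0.25, 0, 0, 1, 0.06, -0.25, 0, 0, 1, 0.06, -0.25, 0.0, 0, 1, 0, 0, 0.28, 0, 1, 0, 0, 0.25, 0, 1]

```text
t: 7.12
tool_pos: [0.5363, 0.0973, 0.0282]
tcp_rot: [-0.0, 0.998, -0.067, 0.001]
contact_force: [0.8, 0.4, 0.1]
grip_width: -0.0
gripper_force: 0.0
```

Request:
play_rows:
  series: [0, -0.06, 0.015, 0, 1, 0, -0.05, 0, 0, 1, 0, -0.02, 0, 0, 1]

```text
t: 7.5
tool_pos: [0.5396, 0.122, 0.0265]
tcp_rot: [-0.0, 0.998, -0.067, 0.001]
contact_force: [-0.0, -0.4, 0.3]
grip_width: -0.0001
gripper_force: 0.0
```

```bash
python3 -c "
from h import *
st();plan(W(-79,33,28),TH)"
```

```text
t7.50 fix [-76.4  12.5  26.5] tcp [0.5396 0.122  0.0265] x [ 0.991 -0.134  0.001] z [ 0.001  0.    -1.   ] F [-0.  -0.4  0.3] w -0.0001 g 0.0 q [0.2  0.51 1.89 0.   0.74 1.91]
yaw now -0.134 twist 0.000 units (rows>=0.0) shift after twist, units [-0.013 -0.103 -0.008] now-frame [-0.013 -0.103 -0.008] mm [ 0. 21.  2.]
```

Request:
play_rows:
  series: [0, -0.05, 0, 0, 1, 0, -0.05, 0, 0, 1, 0, -0.03, 0, 0, 1, 0, -0.02, 0, 0, 1]

```text
t: 8.0
tool_pos: [0.5379, 0.1363, 0.026]
tcp_rot: [0.014, 0.998, -0.062, -0.006]
contact_force: [-4.8, -63.8, 17.8]
grip_width: 0.0
gripper_force: 32.7
```

```bash
python3 -c "
from h import *
st()"
```

```text
t8.00 fix [-79.9  26.4  26. ] tcp [0.5379 0.1363 0.026 ] x [ 0.992 -0.124 -0.011] z [-0.014 -0.026 -1.   ] F [ -4.8 -63.8  17.8] w 0.0 g 32.7 q [ 0.24  0.52  1.87 -0.03  0.77  1.96]
```

Blocked at 64 N, so the middle disc is jammed between the outer two. I'll back off, then push one outer disc deeper on its own from inside the tray, with the tip in the free strip at x ≈ -110.

Request:
play_rows:
  series: [0, 0.13, 0, 0, 1, 0, 0.05, 0, 0, 1, 0, 0, -0.2, 0, 1, 0, 0, 0, 0, 1]

```text
t: 8.5
tool_pos: [0.5408, 0.1161, 0.0687]
tcp_rot: [-0.001, 0.998, -0.068, 0.003]
contact_force: [-0.2, -0.1, -0.8]
grip_width: 0.0001
gripper_force: 0.0
```

```bash
python3 -c "
from h import *
st();plan(W(-110.5,44,28),TH)"
```

```text
t8.50 fix [-74.4   6.7  68.7] tcp [0.5408 0.1161 0.0687] x [ 0.991 -0.135  0.007] z [ 0.007  0.002 -1.   ] F [-0.2 -0.1 -0.8] w 0.0001 g 0.0 q [0.19 0.45 1.86 0.   0.83 1.9 ]
yaw now -0.135 twist -0.000 units (rows>=0.0) shift after twist, units [-0.182 -0.186  0.203] now-frame [-0.182 -0.186  0.203] mm [-31.  42. -41.]
```

Request:
play_rows:
  series: [-0.18, -0.185, 0, 0, 1, 0, 0, 0, 0, 1, 0, 0, 0, 0, 1]

```text
t: 8.88
tool_pos: [0.5078, 0.1569, 0.0656]
tcp_rot: [0.0, 0.998, -0.067, 0.0]
contact_force: [-0.6, 0.4, 0.6]
grip_width: -0.0004
gripper_force: 0.0
```

```bash
python3 -c "
from h import *
st();plan(W(-110.5,44,28),TH)"
```

```text
t8.88 fix [-112.5   42.8   65.6] tcp [0.5078 0.1569 0.0656] x [ 0.991 -0.134  0.   ] z [ 0. -0. -1.] F [-0.6  0.4  0.6] w -0.0004 g 0.0 q [ 0.28  0.43  1.9  -0.    0.8   1.98]
yaw now -0.134 twist 0.000 units (rows>=0.0) shift after twist, units [ 0.01  -0.006  0.188] now-frame [ 0.01  -0.006  0.188] mm [  2.   1. -38.]
```

Request:
play_rows:
  series: [0.008, 0, 0.1, 0, 1, 0, 0, 0.08, 0, 1, 0, 0, 0, 0, 1]

```text
t: 9.25
tool_pos: [0.5085, 0.1555, 0.0284]
tcp_rot: [0.001, 0.998, -0.068, -0.002]
contact_force: [0.2, 1.0, -0.2]
grip_width: 0.0001
gripper_force: 0.0
```

```bash
python3 -c "
from h import *
st()"
```

```text
t9.25 fix [-111.6   41.5   28.4] tcp [0.5085 0.1555 0.0284] x [ 0.991 -0.136 -0.003] z [-0.003 -0.001 -1.   ] F [ 0.2  1.  -0.2] w 0.0001 g 0.0 q [ 0.28  0.49  1.94 -0.    0.72  1.98]
```

Request:
play_rows:
  series: [0, -0.05, 0, 0, 1, 0, -0.05, 0, 0, 1, 0, -0.05, 0, 0, 1, 0, -0.04, 0, 0, 1, 0, 0, 0, 0, 1]

```text
t: 9.88
tool_pos: [0.5146, 0.1947, 0.03]
tcp_rot: [-0.0, 0.998, -0.067, 0.0]
contact_force: [-0.3, -0.7, 0.5]
grip_width: 0.0003
gripper_force: 0.0
```

```bash
python3 -c "
from h import *
st()"
```

```text
t9.88 fix [-110.9   81.1   30. ] tcp [0.5146 0.1947 0.03  ] x [ 0.991 -0.134  0.001] z [ 0.001  0.    -1.   ] F [-0.3 -0.7  0.5] w 0.0003 g 0.0 q [0.34 0.5  1.89 0.   0.74 2.05]
```

Request:
play_rows:
  series: [0, 0.02, -0.2, 0, 1, 0.16, 0.25, 0, 0, 1, 0, 0.14, 0, 0, 1, 0, 0, 0.1, 0, 1, 0, 0, 0.1, 0, 1]

```text
t: 10.5
tool_pos: [0.5352, 0.1076, 0.0297]
tcp_rot: [-0.0, 0.998, -0.068, 0.0]
contact_force: [0.6, -0.4, -0.6]
grip_width: 0.0004
gripper_force: 0.0
```

```bash
python3 -c "
from h import *
st();plan(W(-79,36,28),TH)"
```

```text
t10.50 fix [-78.8  -2.4  29.7] tcp [0.5352 0.1076 0.0297] x [ 0.991 -0.136  0.001] z [ 0.001  0.    -1.   ] F [ 0.6 -0.4 -0.6] w 0.0004 g 0.0 q [ 0.18  0.5   1.9  -0.    0.74  1.88]
yaw now -0.137 twist -0.001 units (rows>=0.0) shift after twist, units [-0.001 -0.192  0.009] now-frame [-0.001 -0.192  0.009] mm [ 5. 38. -2.]
```

Request:
play_rows:
  series: [0, -0.06, 0.01, 0, 1, 0, -0.05, 0, 0, 1, 0, -0.05, 0, 0, 1, 0, -0.04, 0, 0, 1, 0, 0, 0, 0, 1]

```text
t: 11.12
tool_pos: [0.5408, 0.1488, 0.0283]
tcp_rot: [-0.0, 0.998, -0.067, 0.001]
contact_force: [0.5, -0.0, -0.2]
grip_width: 0.0001
gripper_force: 0.0
```

Request:
play_rows:
  series: [0, 0.2, 0, 0, 1, 0, 0, -0.3, 0, 1, -0.1, 0.28, -0.3, 0, 0, -0.1, 0.28, 0, 0, 0, 0, 0.3, 0, 0, 0]

```text
t: 11.75
tool_pos: [0.478, -0.044, 0.1333]
tcp_rot: [0.0, 0.998, -0.067, 0.001]
contact_force: [1.0, -0.7, -1.1]
grip_width: 0.0542
gripper_force: 0.0
```

```bash
python3 look.py e; python3 -c "
from h import *
plan([.604,-.374,.14],-.638)"
```

```text
t11.75 fix [-115.1 -160.3  133.3] tcp [ 0.478  -0.044   0.1333] x [ 0.991 -0.134  0.002] z [ 0.002 -0.    -1.   ] F [ 1.  -0.7 -1.1] w 0.0542 g 0.0 q [-0.12  0.28  1.94  0.    0.92  1.59]
[259.5 194.4] 5.2 [-104.1  107.5   22. ]
[272.3 189.5] 5.3 [-81.9  69.7  22. ]
yaw now -0.142 twist 0.316 units (rows>=2.7) shift after twist, units [ 1.478  0.937 -0.033] now-frame [ 0.853  1.528 -0.033] mm [ 126. -327.    7.]
```

View pics/e.png

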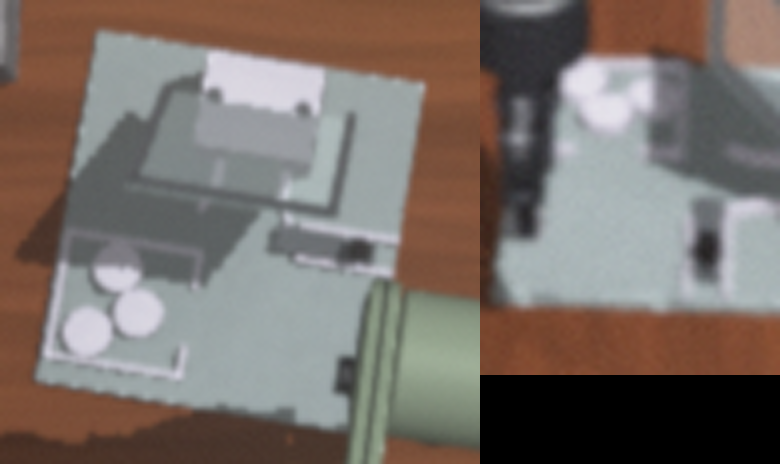

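The crops show all three discs inside the tray, the middle one at about (-82, 70) mm and none in the opening. Next is the slip, gripped 30 mm towards its rear end.

Request:
play_rows:
  series: [0, 0, 0, 0.105, 0, 0, 0, 0, 0.105, 0, 0, 0, 0, 0.106, 0, 0.25, 0.15, 0, 0, 0, 0.25, 0.15, 0, 0, 0]

```text
t: 12.48
tool_pos: [0.5256, -0.1507, 0.1326]
tcp_rot: [-0.0, 0.951, -0.31, 0.001]
contact_force: [0.3, 0.5, -0.1]
grip_width: 0.0853
gripper_force: 0.0
```

Request:
play_rows:
  series: [0.25, 0.15, 0, 0, 0, 0.25, 0.15, 0, 0, 0, 0.2, 0.15, 0, 0, 0, 0.1, 0.1, 0, 0, 0, 0, 0, 0, 0, 0]

```text
t: 13.1
tool_pos: [0.5891, -0.3351, 0.1317]
tcp_rot: [-0.0, 0.95, -0.312, 0.0]
contact_force: [0.5, 0.0, 0.2]
grip_width: 0.0853
gripper_force: 0.0
```

```bash
python3 -c "
from h import *
st();plan([.580,-.356,.025],-.638)"
```

```text
t13.10 fix [  34.  -433.9  131.7] tcp [ 0.5891 -0.3351  0.1317] x [ 0.806 -0.592  0.   ] z [ 0. -0. -1.] F [0.5 0.  0.2] w 0.0853 g 0.0 q [-0.53  0.56  1.47  0.    1.12  1.67]
yaw now -0.634 twist 0.002 units (rows>=0.0) shift after twist, units [0.025 0.111 0.533] now-frame [0.025 0.111 0.533] mm [  -9.  -21. -107.]
```

Request:
play_rows:
  series: [0.025, 0.11, 0, 0.002, 0, 0, 0, 0.2, 0, 0, 0, 0, 0.2, 0, 0, 0, 0, 0.13, 0, 0, 0, 0, 0, 0, 0]

```text
t: 13.72
tool_pos: [0.578, -0.3532, 0.0243]
tcp_rot: [-0.001, 0.95, -0.312, -0.003]
contact_force: [0.2, -0.1, 0.6]
grip_width: 0.0853
gripper_force: 0.0
```

Request:
play_rows:
  series: [0, 0, 0, 0, 0.9, 0, 0, 0, 0, 0.9, 0, 0, 0, 0, 0.9, 0, 0, 0, 0, 0.9, 0, 0, 0, 0, 0.9]
  squeeze: 80

```text
t: 14.35
tool_pos: [0.5807, -0.355, 0.0283]
tcp_rot: [0.0, 0.95, -0.312, 0.002]
contact_force: [0.1, 0.7, 6.0]
grip_width: 0.0384
gripper_force: 82.7
```

```bash
python3 -c "
from h import *
st()"
```

```text
t14.35 fix [  28.4 -454.7   28.3] tcp [ 0.5807 -0.355   0.0283] x [ 0.805 -0.593  0.003] z [ 0.003 -0.002 -1.   ] F [0.1 0.7 6. ] w 0.0384 g 82.7 q [-0.57  0.66  1.56  0.    0.91  1.64]
```

Request:
play_rows:
  series: [0, 0, -0.2, 0, 0.9, 0, 0, -0.25, 0, 0.9, 0, 0, -0.15, -0.107, 0.9, 0, 0, 0, -0.107, 0.9, 0, 0, 0, -0.107, 0.9]

```text
t: 14.98
tool_pos: [0.5792, -0.3543, 0.1465]
tcp_rot: [-0.0, 0.998, -0.063, -0.0]
contact_force: [-0.3, 0.8, -3.9]
grip_width: 0.038
gripper_force: 81.3
```

```bash
python3 -c "
from h import *
st();plan(W(-115,0,130),TH)"
```

```text
t14.97 fix [  26.8 -454.2  146.5] tcp [ 0.5792 -0.3543  0.1465] x [ 0.992 -0.125 -0.   ] z [-0.  0. -1.] F [-0.3  0.8 -3.9] w 0.038 g 81.3 q [-0.57  0.55  1.44 -0.    1.15  1.13]
yaw now -0.125 twist 0.006 units (rows>=0.1) shift after twist, units [-0.709 -2.271  0.083] now-frame [-0.688 -2.278  0.083] mm [-80. 469. -17.]
```

Request:
play_rows:
  series: [-0.1, -0.28, 0, 0.006, 0.9, -0.1, -0.28, 0, 0, 0.9, -0.1, -0.28, 0, 0, 0.9, -0.1, -0.28, 0, 0, 0.9, -0.1, -0.28, 0, 0, 0.9]

```text
t: 15.6
tool_pos: [0.5181, -0.0616, 0.1462]
tcp_rot: [-0.0, 0.998, -0.07, -0.0]
contact_force: [1.3, 0.4, -3.6]
grip_width: 0.0384
gripper_force: 81.8
```

Request:
play_rows:
  series: [-0.1, -0.28, 0, 0, 0.9, -0.1, -0.28, 0, 0, 0.9, 0, -0.25, 0.05, 0, 0.9, 0, 0, 0.0, 0, 0.9]

```text
t: 16.1
tool_pos: [0.5016, 0.1054, 0.1357]
tcp_rot: [-0.0, 0.998, -0.068, -0.001]
contact_force: [0.2, -1.4, -2.2]
grip_width: 0.0382
gripper_force: 82.2
```

```bash
python3 -c "
from h import *
st();plan(W(-100,0,50),TH)"
```

```text
t16.10 fix [-111.8   -9.   135.7] tcp [0.5016 0.1054 0.1357] x [ 0.991 -0.135 -0.001] z [-0.001  0.    -1.   ] F [ 0.2 -1.4 -2.2] w 0.0382 g 82.2 q [0.18 0.32 1.87 0.   0.96 1.89]
yaw now -0.135 twist -0.000 units (rows>=0.0) shift after twist, units [ 0.06  -0.045  0.428] now-frame [ 0.06  -0.045  0.428] mm [ 13.   7. -86.]
```

Request:
play_rows:
  series: [0.06, -0.045, 0.1, 0, 0.9, 0, 0, 0.2, 0, 0.9, 0, 0, 0.12, 0, 0.9, 0, 0, 0, 0, 0.9, 0, 0, 0, 0, 0.9]

```text
t: 16.73
tool_pos: [0.5162, 0.1094, 0.0532]
tcp_rot: [-0.0, 0.998, -0.07, 0.001]
contact_force: [0.8, 0.7, -3.5]
grip_width: 0.0385
gripper_force: 82.0
```

```bash
python3 - <<'E'
from h import *
st();plan(W(-100,0,39),TH)
im=snapshot("top")[:,:,::-1]; sd=snapshot("side")[:,:,::-1]
a=cv2.resize(im[112:228,238:358],None,fx=4,fy=4,interpolation=cv2.INTER_CUBIC)
b=cv2.resize(sd[170:260,300:375],None,fx=4,fy=4,interpolation=cv2.INTER_CUBIC); b=cv2.copyMakeBorder(b,0,464-len(b),0,0,0)
cv2.imwrite("pics/f.png",np.hstack([a,b]))
E
```

```text
t16.73 fix [-97.9  -3.2  53.2] tcp [0.5162 0.1094 0.0532] x [ 0.99  -0.14   0.002] z [ 0.002  0.    -1.   ] F [ 0.8  0.7 -3.5] w 0.0385 g 82.0 q [ 0.19  0.45  1.93 -0.    0.77  1.9 ]
yaw now -0.141 twist -0.004 units (rows>=0.0) shift after twist, units [-0.011 -0.016  0.071] now-frame [-0.011 -0.016  0.071] mm [ -2.   3. -14.]
```

View pics/f.png

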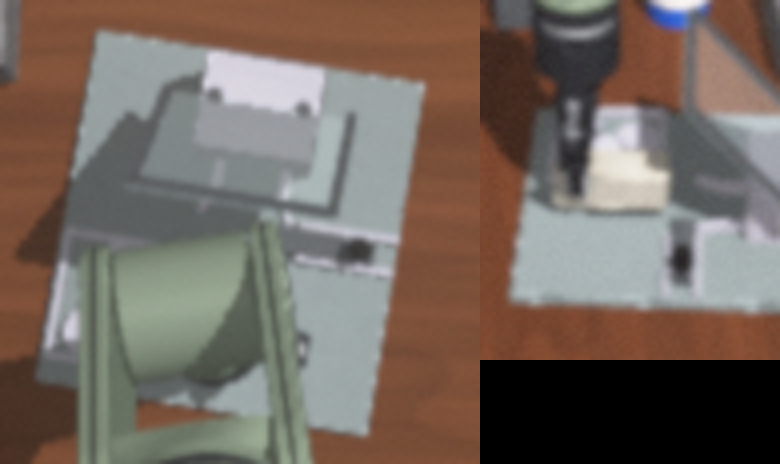

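The slip hangs just above the lane, level, with its front about 20 mm short of the keeper. I'll lower it.

Request:
play_rows:
  series: [0, -0.014, 0.04, -0.004, 0.9, 0, 0, 0.02, 0, 0.9, 0, 0, 0.01, 0, 0.9, 0, 0, 0, 0, 0.9]

```text
t: 17.32
tool_pos: [0.5158, 0.1127, 0.0384]
tcp_rot: [0.0, 0.998, -0.067, 0.0]
contact_force: [-1.5, 0.1, -0.3]
grip_width: 0.0383
gripper_force: 82.5
```

```bash
python3 -c "
from h import *
st();plan(W(-52,0,39),TH)"
```

```text
t17.32 fix [-98.7   0.   38.4] tcp [0.5158 0.1127 0.0384] x [ 0.991 -0.133  0.   ] z [ 0. -0. -1.] F [-1.5  0.1 -0.3] w 0.0383 g 82.5 q [ 0.19  0.47  1.94 -0.    0.74  1.9 ]
yaw now -0.134 twist 0.001 units (rows>=0.0) shift after twist, units [ 0.234  0.    -0.003] now-frame [ 0.234  0.    -0.003] mm [46. -6.  1.]
```

Request:
play_rows:
  series: [0.07, 0, 0, 0, 0.9, 0.07, 0, 0, 0, 0.9, 0.06, 0, 0, 0, 0.9, 0, 0, 0, 0, 0.9]

```text
t: 17.82
tool_pos: [0.5576, 0.1071, 0.0383]
tcp_rot: [-0.0, 0.998, -0.067, 0.001]
contact_force: [1.6, 0.6, -0.2]
grip_width: 0.0382
gripper_force: 82.6
```

```bash
python3 -c "
from h import *
st();plan(W(-42,0,39),TH)"
```

```text
t17.82 fix [-56.6   0.1  38.3] tcp [0.5576 0.1071 0.0383] x [ 0.991 -0.134  0.003] z [ 0.003  0.    -1.   ] F [ 1.6  0.6 -0.2] w 0.0382 g 82.6 q [ 0.17  0.51  1.85 -0.    0.78  1.88]
yaw now -0.134 twist 0.000 units (rows>=0.0) shift after twist, units [ 0.073  0.001 -0.003] now-frame [ 0.073  0.001 -0.003] mm [14. -2.  1.]
```

Request:
play_rows:
  series: [0.025, 0, 0, 0, 0.9, 0.02, 0, 0, 0, 0.9, 0, 0, 0, 0, 0.9]

```text
t: 18.2
tool_pos: [0.5648, 0.106, 0.0383]
tcp_rot: [0.0, 0.998, -0.067, 0.0]
contact_force: [-0.7, -0.3, 0.8]
grip_width: 0.0386
gripper_force: 82.8
```

Request:
play_rows:
  series: [0.02, 0, 0, 0, 0.9, 0.02, 0, 0, 0, 0.9, 0, 0, 0, 0, 0.9]

```text
t: 18.58
tool_pos: [0.5678, 0.1054, 0.0384]
tcp_rot: [0.0, 0.998, -0.067, -0.004]
contact_force: [-19.7, 2.6, 10.6]
grip_width: 0.0386
gripper_force: 83.1
```

```bash
python3 -c "
from h import *
st();plan(W(-42,0,39),TH)"
```

```text
t18.57 fix [-46.2  -0.2  38.4] tcp [0.5678 0.1054 0.0384] x [ 0.991 -0.133 -0.008] z [-0.008 -0.    -1.   ] F [-19.7   2.6  10.6] w 0.0386 g 83.1 q [0.16 0.53 1.81 0.   0.81 1.87]
yaw now -0.134 twist 0.001 units (rows>=0.0) shift after twist, units [ 0.021 -0.001 -0.003] now-frame [ 0.021 -0.001 -0.003] mm [ 4. -0.  1.]
```

Request:
play_rows:
  series: [-0.02, 0, 0, 0, 0.9, -0.005, 0, 0, 0, 0.3, 0, 0, 0, 0, 0.3, 0, 0, 0, 0, 0.3, -0.1, 0, -0.1, 0, 0.3]

```text
t: 19.2
tool_pos: [0.5479, 0.1081, 0.0573]
tcp_rot: [0.0, 0.998, -0.067, -0.001]
contact_force: [-0.3, 0.2, 1.0]
grip_width: 0.0596
gripper_force: 0.0
```

Request:
play_rows:
  series: [-0.2, 0, -0.25, 0, 0.9, -0.2, 0, -0.25, 0, 1, -0.1, 0.1, -0.25, 0, 1, 0, 0.1, -0.1, 0, 1]

```text
t: 19.7
tool_pos: [0.4448, 0.0818, 0.2291]
tcp_rot: [-0.001, 0.998, -0.066, 0.003]
contact_force: [0.3, 0.6, -0.6]
grip_width: 0.0001
gripper_force: 0.0
```

```bash
python3 - <<'E'
from h import *
st()
im=snapshot("top")[:,:,::-1]; sd=snapshot("side")[:,:,::-1]
a=cv2.resize(im[112:228,238:358],None,fx=4,fy=4,interpolation=cv2.INTER_CUBIC)
b=cv2.resize(sd[170:260,300:375],None,fx=4,fy=4,interpolation=cv2.INTER_CUBIC); b=cv2.copyMakeBorder(b,0,464-len(b),0,0,0)
cv2.imwrite("pics/g.png",np.hstack([a,b]))
E
```

```text
t19.70 fix [-164.9  -40.1  229.1] tcp [0.4448 0.0818 0.2291] x [ 0.991 -0.132  0.005] z [ 0.005  0.001 -1.   ] F [ 0.3  0.6 -0.6] w 0.0001 g 0.0 q [ 0.16  0.14  1.86 -0.    1.14  1.86]
```

View pics/g.png

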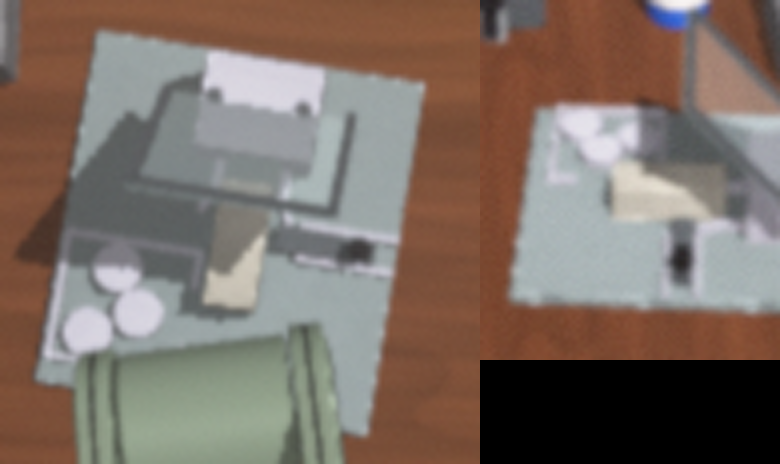

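The slip lies in the lane with its front in the rails at about (240,190). The upright tool is stopped by the guard. Rows cannot command a tilt directly, so I'll test whether reaching past the arm's limit makes the tool lean.

Request:
play_rows:
  series: [0.1, 0.1, -0.25, 0, 1, 0.28, 0.09, -0.1, 0, 1, 0.28, 0.09, 0, 0, 1, 0.28, 0.09, 0, 0, 1, 0.28, 0.09, 0, 0, 1]

```text
t: 20.42
tool_pos: [0.6765, -0.0423, 0.2938]
tcp_rot: [-0.0, 0.998, -0.067, -0.001]
contact_force: [0.8, 0.3, -0.1]
grip_width: 0.0002
gripper_force: 0.0
```

Request:
play_rows:
  series: [0.28, 0.09, 0, 0, 1, 0.28, 0.07, 0, 0, 1, 0.28, 0.07, 0, 0, 1, 0.28, 0.06, 0, 0, 1, 0.28, 0, 0, 0, 1]

```text
t: 21.05
tool_pos: [0.8987, -0.1279, 0.2735]
tcp_rot: [0.001, 0.998, -0.068, 0.013]
contact_force: [3.7, 0.1, 14.0]
grip_width: 0.0002
gripper_force: 0.0
```

```bash
python3 -c "
from h import *
st()"
```

```text
t21.05 fix [ 313.  -186.9  273.5] tcp [ 0.8987 -0.1279  0.2735] x [ 0.991 -0.135  0.026] z [ 0.026 -0.004 -1.   ] F [ 3.7  0.1 14. ] w 0.0002 g 0.0 q [-0.15  1.01  0.21  0.    1.9   1.55]
```

Request:
play_rows:
  series: [0.2, 0, 0, 0, 1, 0.2, 0, 0, 0, 1, 0.2, 0, 0, 0, 1]

```text
t: 21.42
tool_pos: [0.9352, -0.1312, 0.2494]
tcp_rot: [0.004, 0.996, -0.067, 0.053]
contact_force: [-0.4, -0.9, 0.5]
grip_width: -0.0001
gripper_force: 0.0
```

```bash
python3 -c "
from h import *
st()"
```

```text
t21.43 fix [ 349.6 -185.4  249.4] tcp [ 0.9352 -0.1312  0.2494] x [ 0.985 -0.132  0.107] z [ 0.106 -0.015 -0.994] F [-0.4 -0.9  0.5] w -0.0001 g 0.0 q [-0.15  1.03  0.21  0.    1.79  1.55]
```

The tool leans and keeps the lean, 6° so far, so I'll continue.

Request:
play_rows:
  series: [0.31, 0, 0, 0, 1, 0.31, 0, 0, 0, 1, 0.31, 0, 0, 0, 1, 0.31, 0, 0, 0, 1, 0.31, 0, 0, 0, 1]

```text
t: 22.05
tool_pos: [1.0142, -0.1409, 0.2139]
tcp_rot: [0.011, 0.986, -0.066, 0.152]
contact_force: [-0.6, 0.5, -0.3]
grip_width: 0.0
gripper_force: 0.0
```

```bash
python3 -c "
from h import *
st()"
```

```text
t22.05 fix [ 429.2 -184.4  213.9] tcp [ 1.0142 -0.1409  0.2139] x [ 0.945 -0.127  0.302] z [ 0.299 -0.042 -0.953] F [-0.6  0.5 -0.3] w 0.0 g 0.0 q [-0.15  1.09  0.21  0.    1.54  1.55]
```

Request:
play_rows:
  series: [0.3, 0, -0.05, 0, 1, 0.3, 0, -0.05, 0, 1, 0.3, 0, -0.05, 0, 1, 0.3, 0, -0.05, 0, 1, 0.3, 0, -0.05, 0, 1]

```text
t: 22.68
tool_pos: [1.0518, -0.1452, 0.2791]
tcp_rot: [0.018, 0.966, -0.065, 0.249]
contact_force: [0.4, -0.4, 0.2]
grip_width: 0.0003
gripper_force: 0.0
```

```bash
python3 -c "
from h import *
st()"
```

```text
t22.68 fix [ 467.  -183.6  279.1] tcp [ 1.0518 -0.1452  0.2791] x [ 0.868 -0.116  0.483] z [ 0.479 -0.067 -0.875] F [ 0.4 -0.4  0.2] w 0.0003 g 0.0 q [-0.15  1.04  0.21  0.01  1.38  1.56]
```

Request:
play_rows:
  series: [0.3, 0, -0.05, 0, 1, 0.3, 0, -0.05, 0, 1, 0.3, 0, -0.05, 0, 1, 0.3, 0, -0.05, 0, 1]

```text
t: 23.18
tool_pos: [1.0651, -0.1463, 0.3588]
tcp_rot: [0.023, 0.944, -0.063, 0.323]
contact_force: [-0.0, -1.0, -0.5]
grip_width: 0.0002
gripper_force: 0.0
```

```bash
python3 -c "
from h import *
st()
plan(W(-160,0,240))"
```

```text
t23.18 fix [ 480.4 -182.9  358.8] tcp [ 1.0651 -0.1463  0.3588] x [ 0.784 -0.104  0.612] z [ 0.606 -0.084 -0.791] F [-0.  -1.  -0.5] w 0.0002 g 0.0 q [-0.15  0.98  0.22  0.01  1.29  1.56]
yaw now -0.133 twist 0.000 units (rows>=0.0) shift after twist, units [-2.894 -0.916 -1.492] now-frame [-2.894 -0.916 -1.492] mm [-610.  267. -119.]
```

Lean is 37.6° along the fixture's direction, as needed. Returning over the guard to behind the slip.

Request:
play_rows:
  series: [-0.26, -0.083, -0.135, 0, 1, -0.26, -0.083, -0.135, 0, 1, -0.26, -0.083, -0.135, 0, 1, -0.26, -0.083, -0.135, 0, 1, -0.26, -0.083, -0.135, 0, 1]

```text
t: 23.8
tool_pos: [0.8256, -0.0385, 0.3156]
tcp_rot: [0.023, 0.944, -0.064, 0.323]
contact_force: [1.0, 0.8, 0.8]
grip_width: -0.0003
gripper_force: 0.0
```

Request:
play_rows:
  series: [-0.26, -0.083, -0.135, 0, 1, -0.26, -0.083, -0.135, 0, 1, -0.26, -0.083, -0.135, 0, 1, -0.26, -0.083, -0.135, 0, 1, -0.26, -0.083, -0.135, 0, 1]

```text
t: 24.42
tool_pos: [0.5516, 0.0825, 0.2634]
tcp_rot: [0.022, 0.944, -0.064, 0.323]
contact_force: [0.1, 0.4, -0.6]
grip_width: -0.0
gripper_force: 0.0
```

```bash
python3 -c "
from h import *
st()
plan(W(-105,0,80));plan(W(-105,0,34))"
```

```text
t24.43 fix [-59.2 -25.1 263.4] tcp [0.5516 0.0825 0.2634] x [ 0.783 -0.107  0.612] z [ 0.607 -0.083 -0.791] F [ 0.1  0.4 -0.6] w -0.0 g 0.0 q [ 0.26  0.05  2.03 -0.52  0.49  2.35]
yaw now -0.135 twist 0.000 units (rows>=0.0) shift after twist, units [-0.743 -0.126  0.584] now-frame [-0.743 -0.126  0.584] mm [ -42.   31. -183.]
yaw now -0.135 twist 0.000 units (rows>=0.0) shift after twist, units [-0.883 -0.126  0.766] now-frame [-0.883 -0.126  0.766] mm [ -42.   31. -229.]
```

J6 is near its limit, so I'll twist -90°. This also puts the fingers' 22 mm width across the slip.

Request:
play_rows:
  series: [0, 0, 0, -0.115, 1, 0, 0, 0, -0.115, 1, 0, 0, 0, -0.115, 1, 0, 0, 0, -0.115, 1, 0, 0, 0, -0.115, 1]

```text
t: 25.05
tool_pos: [0.5533, 0.0821, 0.2636]
tcp_rot: [0.162, 0.876, 0.357, 0.28]
contact_force: [-0.5, -1.0, 0.6]
grip_width: 0.0001
gripper_force: 0.0
```

Request:
play_rows:
  series: [0, 0, 0, -0.115, 1, 0, 0, 0, -0.115, 1, 0, 0, 0, -0.1, 1, 0, 0, 0, -0.095, 1]

```text
t: 25.55
tool_pos: [0.5533, 0.082, 0.2636]
tcp_rot: [0.244, 0.711, 0.624, 0.212]
contact_force: [-0.9, -0.1, -0.1]
grip_width: -0.0
gripper_force: 0.0
```

```bash
python3 -c "
from h import *
st()
plan(W(-110,0,80));plan(W(-100,0,37))"
```

```text
t25.55 fix [-57.4 -25.3 263.6] tcp [0.5533 0.082  0.2636] x [ 0.131  0.991 -0.004] z [ 0.606 -0.084 -0.791] F [-0.9 -0.1 -0.1] w -0.0 g 0.0 q [ 0.25  0.06  2.03 -0.52  0.49  0.77]
yaw now 1.439 twist 0.000 units (rows>=0.0) shift after twist, units [ 0.131 -0.769  0.565] now-frame [ 0.131 -0.769  0.565] mm [ -49.   32. -184.]
yaw now 1.439 twist 0.000 units (rows>=0.0) shift after twist, units [ 0.132 -0.861  0.766] now-frame [ 0.132 -0.861  0.766] mm [ -39.   31. -227.]
```

Request:
play_rows:
  series: [0.033, -0.192, 0.141, 0, 1, 0.033, -0.192, 0.141, 0, 1, 0.033, -0.192, 0.141, 0, 1, 0.033, -0.192, 0.141, 0, 1, 0, 0, 0, 0, 1]

```text
t: 26.18
tool_pos: [0.5159, 0.1103, 0.1215]
tcp_rot: [0.241, 0.717, 0.624, 0.199]
contact_force: [0.0, 0.1, 0.3]
grip_width: -0.0
gripper_force: 0.0
```

```bash
python3 -c "
from h import *
st()
plan(W(-100,0,37))"
```

```text
t26.18 fix [-98.3  -2.3 121.5] tcp [0.5159 0.1103 0.1215] x [ 0.143  0.99  -0.016] z [ 0.585 -0.097 -0.805] F [0.  0.1 0.3] w -0.0 g 0.0 q [ 0.36  0.23  2.27 -1.34  0.31  1.74]
yaw now 1.427 twist 0.000 units (rows>=0.0) shift after twist, units [ 0.018 -0.258  0.335] now-frame [ 0.018 -0.258  0.335] mm [ -1.   2. -85.]
```

q4 reached its limit because this lean is out of the arm's plane. I'll go down behind the slip and see how the limit reshapes the lean.

Request:
play_rows:
  series: [0, -0.12, -0.09, 0, 1, 0, -0.1, 0.13, 0, 1, 0, -0.1, 0.13, 0, 1, 0, 0, 0, 0, 1]

```text
t: 26.68
tool_pos: [0.4921, 0.1223, 0.0933]
tcp_rot: [0.227, 0.725, 0.626, 0.177]
contact_force: [-0.4, -1.0, 0.9]
grip_width: 0.0003
gripper_force: 0.0
```

```bash
python3 -c "
from h import *
st()
plan(W(-85,0,37))"
```

```text
t26.68 fix [-123.5    6.4   93.3] tcp [0.4921 0.1223 0.0933] x [ 0.154  0.988 -0.027] z [ 0.541 -0.107 -0.834] F [-0.4 -1.   0.9] w 0.0003 g 0.0 q [ 0.41  0.27  2.3  -1.34  0.33  1.81]
yaw now 1.416 twist 0.000 units (rows>=0.0) shift after twist, units [-0.021  0.006  0.342] now-frame [-0.021  0.006  0.342] mm [ 37. -12. -56.]
```

Request:
play_rows:
  series: [0, -0.04, 0.12, 0, 1, 0, -0.04, 0.12, 0, 1, 0, -0.04, 0.12, 0, 1, 0, 0, 0, 0, 1]

```text
t: 27.18
tool_pos: [0.5183, 0.1262, 0.0534]
tcp_rot: [0.212, 0.732, 0.628, 0.154]
contact_force: [0.3, -0.4, 0.3]
grip_width: -0.0
gripper_force: 0.0
```

```bash
python3 -c "
from h import *
st()
plan(W(-88,0,37))"
```

```text
t27.18 fix [-98.1  13.8  53.4] tcp [0.5183 0.1262 0.0534] x [ 0.163  0.986 -0.04 ] z [ 0.493 -0.117 -0.862] F [ 0.3 -0.4  0.3] w -0.0 g 0.0 q [ 0.39  0.38  2.25 -1.34  0.31  1.8 ]
yaw now 1.407 twist 0.000 units (rows>=0.0) shift after twist, units [-0.064  0.003  0.099] now-frame [-0.064  0.003  0.099] mm [  8. -15. -16.]
```

Request:
play_rows:
  series: [-0.04, 0, 0, 0, 1, -0.03, 0, 0.05, 0, 1, 0, 0, 0.03, 0, 1, 0, 0, 0, 0, 1]

```text
t: 27.68
tool_pos: [0.5259, 0.1124, 0.0487]
tcp_rot: [0.209, 0.734, 0.629, 0.151]
contact_force: [-0.4, -0.3, -0.1]
grip_width: 0.0005
gripper_force: 0.0
```

```bash
python3 -c "
from h import *
st()
plan(W(-85,0,36));plan(W(-45,0,36))"
```

```text
t27.68 fix [-88.7   1.1  48.7] tcp [0.5259 0.1124 0.0487] x [ 0.165  0.985 -0.042] z [ 0.484 -0.118 -0.867] F [-0.4 -0.3 -0.1] w 0.0005 g 0.0 q [ 0.34  0.39  2.24 -1.34  0.29  1.77]
yaw now 1.405 twist 0.000 units (rows>=0.0) shift after twist, units [-0.002 -0.015  0.064] now-frame [-0.002 -0.015  0.064] mm [  4.  -2. -13.]
yaw now 1.405 twist 0.000 units (rows>=0.0) shift after twist, units [0.004 0.158 0.164] now-frame [0.004 0.158 0.164] mm [ 43.  -7. -13.]
```

Request:
play_rows:
  series: [0, -0.01, 0.04, 0, 1, 0, -0.005, 0.03, 0, 1, 0.001, 0.043, 0.025, 0, 1, 0.001, 0.043, 0.025, 0, 1, 0, 0, 0, 0, 1]

```text
t: 28.3
tool_pos: [0.5519, 0.1099, 0.0402]
tcp_rot: [0.207, 0.735, 0.629, 0.147]
contact_force: [-0.2, -0.3, 0.3]
grip_width: -0.0001
gripper_force: 0.0
```

```bash
python3 -c "
from h import *
st()
plan(W(-40,0,36));plan(W(-5,0,36))"
```

```text
t28.30 fix [-62.6   2.2  40.2] tcp [0.5519 0.1099 0.0402] x [ 0.166  0.985 -0.044] z [ 0.476 -0.119 -0.871] F [-0.2 -0.3  0.3] w -0.0001 g 0.0 q [ 0.32  0.43  2.19 -1.28  0.28  1.68]
yaw now 1.404 twist 0.000 units (rows>=0.0) shift after twist, units [-0.006  0.088  0.074] now-frame [-0.006  0.088  0.074] mm [22. -5. -4.]
yaw now 1.404 twist 0.000 units (rows>=0.0) shift after twist, units [-0.001  0.241  0.159] now-frame [-0.001  0.241  0.159] mm [ 57. -10.  -4.]
```

Request:
play_rows:
  series: [-0.002, 0.03, 0.028, 0, 1, -0.002, 0.03, 0.023, 0, 1, -0.002, 0.028, 0.023, 0, 1, 0, 0, 0, 0, 1]

```text
t: 28.8
tool_pos: [0.5742, 0.1046, 0.0361]
tcp_rot: [0.207, 0.735, 0.629, 0.147]
contact_force: [-0.6, 0.2, 0.0]
grip_width: -0.0001
gripper_force: 0.0
```

```bash
python3 - <<'E'
from h import *
st()
plan(W(-5,0,36))
sd=snapshot("side")[:,:,::-1]; cv2.imwrite("pics/s_mid.png",sd)
cv2.imwrite("pics/h.png",cv2.resize(sd[165:260,295:405],None,fx=6,fy=6,interpolation=cv2.INTER_CUBIC))
b=sd[205:240,310:400].astype(int); m=((b[:,:,2]-b[:,:,0])>8)&((b[:,:,2]-b[:,:,0])<60)&(b[:,:,2]>120)
n,l,s,c=cv2.connectedComponentsWithStats(m.astype(np.uint8)); print([(r[:5].tolist()) for r in s[1:] if r[4]>20])
E
```

```text
t28.80 fix [-39.8  -0.2  36.1] tcp [0.5742 0.1046 0.0361] x [ 0.166  0.985 -0.044] z [ 0.476 -0.119 -0.871] F [-0.6  0.2  0. ] w -0.0001 g 0.0 q [ 0.29  0.45  2.15 -1.25  0.27  1.62]
yaw now 1.404 twist 0.000 units (rows>=0.0) shift after twist, units [0.006 0.151 0.085] now-frame [0.006 0.151 0.085] mm [34. -5. -0.]
[[80, 0, 4, 35, 68], [35, 8, 22, 13, 204]]
```

```bash
python3 -c "
from h import *
for x in(-50,-40,-30,-20,-10): print(x,proj('side',W(x,-20,46)).round(1),proj('side',W(x,-20,12)).round(1))"
```

```text
-50 [[338.1 216.2]] [[338.  223.7]]
-40 [[340.9 216.3]] [[340.8 223.8]]
-30 [[343.8 216.4]] [[343.7 223.9]]
-20 [[346.6 216.4]] [[346.5 223.9]]
-10 [[349.5 216.5]] [[349.3 224. ]]
```

Request:
play_rows:
  series: [0.001, 0.03, 0.017, 0, 1, 0.001, 0.03, 0.017, 0, 1, 0.001, 0.03, 0.017, 0, 1, 0.001, 0.025, 0.014, 0, 1, 0, 0, 0, 0, 1]

```text
t: 29.48
tool_pos: [0.6004, 0.1011, 0.0362]
tcp_rot: [0.207, 0.735, 0.629, 0.147]
contact_force: [-0.7, 0.6, 0.7]
grip_width: 0.0002
gripper_force: 0.0
```

```bash
python3 -c "
from h import *
st()
plan(W(-5,0,36));plan(W(5,0,36))"
```

```text
t29.48 fix [-13.3  -0.   36.2] tcp [0.6004 0.1011 0.0362] x [ 0.166  0.985 -0.044] z [ 0.476 -0.119 -0.871] F [-0.7  0.6  0.7] w 0.0002 g 0.0 q [ 0.27  0.48  2.09 -1.14  0.27  1.5 ]
yaw now 1.404 twist 0.000 units (rows>=0.0) shift after twist, units [0.002 0.036 0.021] now-frame [0.002 0.036 0.021] mm [ 8. -1. -0.]
yaw now 1.404 twist 0.000 units (rows>=0.0) shift after twist, units [0.003 0.08  0.046] now-frame [0.003 0.08  0.046] mm [18. -2. -0.]
```

Request:
play_rows:
  series: [0, 0.025, 0.014, 0, 1, 0, 0.02, 0.012, 0, 1, 0, 0, 0, 0, 1]

```text
t: 29.85
tool_pos: [0.6104, 0.0994, 0.036]
tcp_rot: [0.207, 0.735, 0.629, 0.147]
contact_force: [-0.7, 0.3, 0.6]
grip_width: 0.0002
gripper_force: 0.0
```

Request:
play_rows:
  series: [0, 0.015, 0.009, 0, 1, 0, 0.01, 0.006, 0, 1, 0, 0, 0, 0, 1]

```text
t: 30.22
tool_pos: [0.6116, 0.0988, 0.0351]
tcp_rot: [0.205, 0.735, 0.63, 0.145]
contact_force: [-20.8, 5.4, 14.0]
grip_width: -0.0001
gripper_force: 10.6
```

```bash
python3 -c "
from h import *
st()"
```

```text
t30.23 fix [-1.9 -0.9 35.1] tcp [0.6116 0.0988 0.0351] x [ 0.165  0.985 -0.045] z [ 0.472 -0.119 -0.873] F [-20.8   5.4  14. ] w -0.0001 g 10.6 q [ 0.26  0.49  2.07 -1.08  0.27  1.42]
```

The push stopped against a solid end stop at 21 N, with the slip's front end expected at x ≈ 10. Back off and check.

Request:
play_rows:
  series: [0, -0.13, -0.075, 0, 1, 0, -0.2, -0.11, 0, 1, -0.013, 0.146, -0.262, 0, 1, -0.013, 0.146, -0.262, 0, 1, 0, 0, 0, 0, 1]

```text
t: 30.85
tool_pos: [0.5478, 0.1081, 0.1201]
tcp_rot: [0.217, 0.735, 0.624, 0.149]
contact_force: [-0.1, -0.1, -0.5]
grip_width: -0.0001
gripper_force: 0.0
```

Request:
play_rows:
  series: [-0.3, 0, 0, 0, 1, -0.3, 0, 0, 0, 1, -0.15, 0, 0, 0, 1, 0, 0, 0, 0, 1]

```text
t: 31.35
tool_pos: [0.5182, -0.0423, 0.1238]
tcp_rot: [0.216, 0.737, 0.624, 0.144]
contact_force: [-0.7, 0.4, -0.6]
grip_width: -0.0
gripper_force: 0.0
```

```bash
python3 - <<'E'
from h import *
st()
plan(W(-9,-145,110));plan(W(-9,-145,40))
im=snapshot("top")[:,:,::-1]; sd=snapshot("side")[:,:,::-1]
a=cv2.resize(im[112:228,238:358],None,fx=4,fy=4,interpolation=cv2.INTER_CUBIC)
b=cv2.resize(sd[185:255,325:390],None,fx=4.9,fy=4.9,interpolation=cv2.INTER_CUBIC); b=cv2.copyMakeBorder(b,0,464-len(b),0,0,0)
cv2.imwrite("pics/g2.png",np.hstack([a,b])); print(b.shape)
for x in(0,10,20): print(x,proj('side',W(x,-20,46)).round(1),proj('top',np.array([W(x,-20,46),W(x,20,46)])).round(1).tolist())
E
```

```text
t31.35 fix [ -75.6 -153.3  123.8] tcp [ 0.5182 -0.0423  0.1238] x [ 0.18   0.982 -0.057] z [ 0.481 -0.139 -0.865] F [-0.7  0.4 -0.6] w -0.0 g 0.0 q [-0.03  0.2   2.23 -0.56  0.23  0.65]
yaw now 1.390 twist 0.000 units (rows>=0.0) shift after twist, units [0.061 0.254 0.222] now-frame [0.061 0.254 0.222] mm [ 67.  -1. -14.]
yaw now 1.390 twist 0.000 units (rows>=0.0) shift after twist, units [0.081 0.08  0.525] now-frame [0.081 0.08  0.525] mm [ 67.  -1. -84.]
(464, 318, 3)
0 [[352.3 216.6]] [[304.0, 167.8], [291.5, 165.8]]
10 [[355.2 216.7]] [[304.6, 164.7], [292.0, 162.6]]
20 [[358.1 216.8]] [[305.1, 161.6], [292.6, 159.5]]
```

View pics/g2.png

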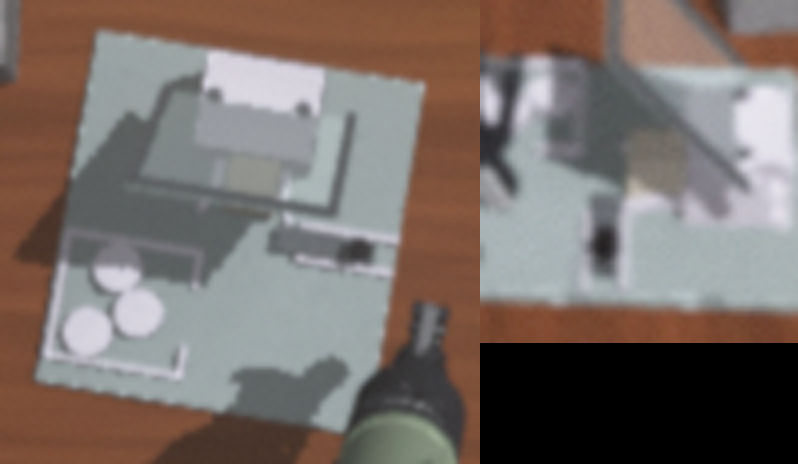

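The slip's front end is at side pixel u ≈ 355, i.e. fixture x ≈ 10, so it is fully home. The discs are in the tray and the knob is at about (357,250) in the crop. Now the keeper.

Request:
play_rows:
  series: [0.03, 0.127, 0.111, 0, 1, 0.03, 0.127, 0.111, 0, 1, 0.01, -0.087, 0.15, 0, 1, 0.01, -0.08, 0.13, 0, 1, 0, 0, 0, 0, 1]

```text
t: 32.08
tool_pos: [0.5862, -0.0415, 0.0603]
tcp_rot: [0.218, 0.735, 0.626, 0.142]
contact_force: [0.5, 0.2, 0.2]
grip_width: -0.0001
gripper_force: 0.0
```

```bash
python3 -c "
from h import *
st()
plan(W(-9,-135,40));plan(W(-9,-62,40))"
```

```text
t32.08 fix [  -8.3 -143.3   60.3] tcp [ 0.5862 -0.0415  0.0603] x [ 0.176  0.982 -0.065] z [ 0.482 -0.143 -0.864] F [0.5 0.2 0.2] w -0.0001 g 0.0 q [-0.02  0.4   2.16 -1.08  0.15  1.18]
yaw now 1.394 twist 0.000 units (rows>=0.0) shift after twist, units [ 0.048 -0.054  0.083] now-frame [ 0.048 -0.054  0.083] mm [  0.   8. -20.]
yaw now 1.394 twist 0.000 units (rows>=0.0) shift after twist, units [ 0.412 -0.056  0.055] now-frame [ 0.412 -0.056  0.055] mm [ 10.  81. -20.]
```

Request:
play_rows:
  series: [0.006, -0.025, 0.042, 0, 1, 0.006, -0.025, 0.042, 0, 1, 0, 0, 0, 0, 1]

```text
t: 32.45
tool_pos: [0.5882, -0.0411, 0.0452]
tcp_rot: [0.218, 0.736, 0.625, 0.143]
contact_force: [-0.3, -0.2, -0.3]
grip_width: 0.0002
gripper_force: 0.0
```

```bash
python3 -c "
from h import *
st()
plan(W(-9,-62,40))"
```

```text
t32.45 fix [  -6.3 -142.6   45.2] tcp [ 0.5882 -0.0411  0.0452] x [ 0.178  0.982 -0.063] z [ 0.483 -0.143 -0.864] F [-0.3 -0.2 -0.3] w 0.0002 g 0.0 q [-0.02  0.43  2.17 -1.34  0.14  1.44]
yaw now 1.391 twist 0.000 units (rows>=0.0) shift after twist, units [ 0.403 -0.028 -0.015] now-frame [ 0.403 -0.028 -0.015] mm [ 8. 80. -5.]
```

Request:
play_rows:
  series: [0.06, -0.006, 0.005, 0, 1, 0.06, -0.004, 0.005, 0, 1, 0.05, -0.004, 0, 0, 1, 0.05, -0.003, 0, 0, 1, 0, 0, 0, 0, 1]

```text
t: 33.08
tool_pos: [0.5942, 0.0026, 0.0394]
tcp_rot: [0.217, 0.736, 0.625, 0.142]
contact_force: [0.3, 1.0, -0.2]
grip_width: 0.0001
gripper_force: 0.0
```

```bash
python3 -c "
from h import *
st()
plan(W(-9,-62,40))"
```

```text
t33.08 fix [ -6.2 -98.6  39.4] tcp [0.5942 0.0026 0.0394] x [ 0.178  0.982 -0.063] z [ 0.481 -0.142 -0.865] F [ 0.3  1.  -0.2] w 0.0001 g 0.0 q [ 0.08  0.45  2.15 -1.34  0.18  1.53]
yaw now 1.392 twist 0.000 units (rows>=0.0) shift after twist, units [ 0.182 -0.012 -0.024] now-frame [ 0.182 -0.012 -0.024] mm [ 2. 37.  1.]
```

Request:
play_rows:
  series: [0.05, -0.003, -0.005, 0, 1, 0.05, -0.003, -0.006, 0, 1, 0.04, -0.003, -0.006, 0, 1, 0.03, -0.003, -0.004, 0, 1, 0, 0, 0, 0, 1]

```text
t: 33.7
tool_pos: [0.5961, 0.0366, 0.0397]
tcp_rot: [0.217, 0.736, 0.625, 0.142]
contact_force: [0.3, 0.2, 0.4]
grip_width: 0.0002
gripper_force: 0.0
```

```bash
python3 - <<'E'
from h import *
st()
sd=snapshot("side")[:,:,::-1]; cv2.imwrite("pics/k.png",sd)
for y in (-108,-75,-60,-42): print(y,proj('side',W(-5,y,42)).round(0),proj('side',W(-5,y,23)).round(0))
b=sd[205:255,335:375]; ys,xs=np.where(b.max(2)<60); 
m=(b.max(2)<75).astype(int); print("\n".join("".join(".#"[v] for v in r) for r in m))
E
```

```text
t33.70 fix [ -8.9 -64.6  39.7] tcp [0.5961 0.0366 0.0397] x [ 0.178  0.982 -0.062] z [ 0.481 -0.142 -0.865] F [0.3 0.2 0.4] w 0.0002 g 0.0 q [ 0.15  0.46  2.14 -1.28  0.22  1.53]
-108 [[350. 234.]] [[350. 238.]]
-75 [[351. 227.]] [[350. 232.]]
-60 [[351. 225.]] [[351. 229.]]
-42 [[351. 221.]] [[351. 226.]]
############.....##.....................
############.....###....................
############.....###....................
############....####....................
############....###.....................
############...####.....................
############...####.....................
############..#####.....................
##################......................
##################......................
##################......................
###################.....................
###################.....................
###################.....................
###################.....................
##################......................
#################.......................
###########...####......................
########.......###......................
####.###.....
[... 557 characters left out ...]
...
........................................
........................................
........................................
........................................
........................................
........................................
........................................
........................................
........................................
........................................
........................................
........................................
........................................
........................................
........................................
........................................
........................................
```

The keeper moves with the tool. Continuing to its end stop.

Request:
play_rows:
  series: [0.015, 0, -0.002, 0, 1, 0.015, 0, -0.002, 0, 1, 0, 0, 0, 0, 1]

```text
t: 34.12
tool_pos: [0.5963, 0.0401, 0.0399]
tcp_rot: [0.219, 0.737, 0.624, 0.14]
contact_force: [1.2, -4.7, -0.6]
grip_width: 0.0
gripper_force: 2.6
```

```bash
python3 -c "
from h import *
st()"
```

```text
t34.12 fix [ -9.2 -61.1  39.9] tcp [0.5963 0.0401 0.0399] x [ 0.182  0.981 -0.066] z [ 0.479 -0.147 -0.865] F [ 1.2 -4.7 -0.6] w 0.0 g 2.6 q [ 0.16  0.46  2.13 -1.26  0.24  1.53]
```

Request:
play_rows:
  series: [0.015, 0, 0, 0, 1, 0.015, 0, 0, 0, 1, 0, 0, 0, 0, 1]

```text
t: 34.5
tool_pos: [0.5963, 0.0407, 0.0398]
tcp_rot: [0.222, 0.739, 0.622, 0.135]
contact_force: [-2.3, -19.2, 3.2]
grip_width: -0.0
gripper_force: 9.5
```

```bash
python3 -c "
from h import *
st()"
```

```text
t34.50 fix [ -9.3 -60.5  39.8] tcp [0.5963 0.0407 0.0398] x [ 0.19   0.979 -0.076] z [ 0.476 -0.16  -0.865] F [ -2.3 -19.2   3.2] w -0.0 g 9.5 q [ 0.17  0.46  2.13 -1.25  0.25  1.53]
```

Hard stop at 19 N, where the closed position is expected. Retreat and check.

Request:
play_rows:
  series: [-0.1, 0, 0, 0, 1, -0.25, -0.02, -0.05, 0, 1, -0.2, -0.1, -0.15, 0, 1, -0.1, 0, -0.3, 0, 1, -0.1, 0, -0.3, 0, 1]

```text
t: 35.12
tool_pos: [0.5118, -0.0706, 0.119]
tcp_rot: [0.229, 0.739, 0.62, 0.134]
contact_force: [0.1, 0.3, 0.4]
grip_width: 0.0001
gripper_force: 0.0
```

Request:
play_rows:
  series: [-0.25, 0, -0.15, 0, 1, -0.25, 0, 0, 0, 1, 0, 0, 0, 0, 1]

```text
t: 35.5
tool_pos: [0.4931, -0.127, 0.137]
tcp_rot: [0.229, 0.741, 0.618, 0.131]
contact_force: [0.3, 0.5, -0.1]
grip_width: -0.0
gripper_force: 0.0
```

```bash
python3 look.py z; python3 - <<'E'
from h import *
sd=snapshot("side")[:,:,::-1]
b=sd[205:245,338:372]; print("\n".join(" ".join("%3d"%v for v in r) for r in b[::2,8:26].max(2)))
# slip rear edge in side view
r=sd.astype(int); d=(r[:,:,2]-r[:,:,0]); print(d[212:217,346:372])
im=snapshot("top")[:,:,::-1]; b=cv2.resize(im[155:185,295:335],None,fx=8,fy=8,interpolation=cv2.INTER_CUBIC)
m=cv2.morphologyEx((b.max(2)<70).astype(np.uint8),cv2.MORPH_OPEN,np.ones((9,9)))
n,l,s,c=cv2.connectedComponentsWithStats(m)
for i in range(1,n): p=(c[i]+.5)/8-.5+[295,155]; print("dark",s[i][4]/64,p.round(1),F(ray("top",p,.04)[0]).round(1))
E
```

```text
t35.50 fix [ -89.  -240.6  137. ] tcp [ 0.4931 -0.127   0.137 ] x [ 0.202  0.975 -0.089] z [ 0.477 -0.177 -0.861] F [ 0.3  0.5 -0.1] w -0.0 g 0.0 q [-0.24  0.16  2.25 -0.28  0.21  0.2 ]
[259.5 194.4] 5.2 [-103.9  107.5   22. ]
[272.4 189.5] 5.3 [-81.9  69.6  22. ]
106  90  88  89  88  89  86  88  86  90  93  96 103 104 101 106 118 131
101  92  88  85  86  88  87  88  88  91  89  86  90  99 100 103 103 107
100  90  90  87  85  88  89  87  87  91  86  88  88  89  94  95  99 103
 96  92  87  89  89  87  87  88  88  91  95  97  96  97  97  96  96 101
 97  88  87  83  83  86  83  87  94  99 107 111 115 112 112 109 111 112
100  87  79  68  67  64  70  81  95 109 109 109 111 114 115 112 115 115
 92  83  73  62  59  63  62  72  87 104 111 117 111 118 116 119 118 118
 97  88  84  73  69  63  62  71  88 107 121 126 125 125 126 127 123 124
145 123  97  80  62  59  63  75 104 138 147 140 130 130 129 126 125 127
161 125  78  49  43  48  53  71 111 159 181 179 166 152 139 134 129 126
146 105  67  46  39  44  57  97 142 186 206 210 209 211 203 196 176 155
153 122  94  82  75  78  98 135 184 204 209
[... 498 characters left out ...]
97 187 178 180 180 179 177 177 179
192 192 181 181 181 179 171 183 196 192 186 183 183 180 181 181 180 180
[[ -7  -6  -5  -5  -5  -6  -7  -5  -1   0   7   8  12  10   9   8   8   7
    6   5   1  -4  -6  -8  -8  -8]
 [ -7  -6  -5  -6  -3  -5  -3  -4  -2   3   8  11  12  15  11  11  11  10
   11  10   6  -1  -5 -10  -9 -11]
 [ -5  -4  -4  -4  -2  -4  -6  -3  -2   5   8  12  12  11  12  12  14  12
   12  12   5  -3  -5  -8  -7  -8]
 [ -7  -6  -5  -4  -3  -1  -4  -1   1   4  10  10  13  12  11  12  12  13
   14  11   6  -2  -6  -7  -6  -5]
 [ -6  -4  -5  -4  -3  -2  -2  -3   0   5  11  12  14  13  14  11  14  13
   13   9   6  -1  -4  -5  -8  -7]]
dark 17.46875 [310.3 171.5] [ -7.5 -41.1  40. ]
```

```bash
python3 -c "
from station import *
print(close_job())"
```

```text
the job is handed in; nothing more can be done
None
```

I did the job in the order asked and handed it in: the discs are back in their tray, the slip is home against the back stop (front end at x ≈ 10 mm), and the keeper is fully across (knob at y ≈ -41 mm, -42 expected), at about 36 s of the 72 s; the hand-in gave no verdict.

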